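# Screw a hose elbow onto a slanting vacuum port and stop at the scribed line

### The arm

A 7-joint arm with a two-finger parallel gripper is mounted at the origin on the work surface. World frame = base frame: x ahead of the robot, y to its left, z up, the work surface at z = 0. Lengths are in m, angles in rad, forces in N, time in s.
With the tool pointing down it reaches from about 0.4 to 0.85 m from the base axis. Payload 6.9 kg.
Tool frame: the origin (TCP) lies midway between the tips of the shut fingers; the grasp point (between the pads) lies 19 mm behind it; z points along the fingers, y is the direction in which the jaws open and shut (so a half turn about z gives the same grasp; the last joint's range is limited). The gripper opens to 85 mm and grips with 20 to 120 N. Pads are 22 mm wide; open, the fingers measure 114 mm over their backs; the gripper's body (76 mm by 85 mm) begins 54 mm behind the grasp point. The pads swing forward as they close: fully open they stand 13 mm farther back than shut.
Start: joints at [-1, 0.507, -0.238, 1.5, 0.126, 1.149, -0.155], TCP at [0.28, 0.559, 0.231] pointing down, gripper open.
Joint ranges: [-3.08, 3.08], [-0.24, 2.05], [-1.43, 1.35], [0, 2.5], [-1.52, 4.66], [0.17, 1.96], [-2.89, 2.89]. Speed limits (rad/s): [2.39, 2.39, 3.14, 3.14, 3.14, 3.14, 3.14].

### API

Orientations are given as a unit quaternion [x, y, z, w].
In Python, from rig import * gives the robot as it stands.
- The arm moves only by the shell command python3 -m handwheel 'ROWS'. ROWS is JSON, a list of rows, each an object of numbers: "tx", "ty", "tz": the shift along the tool's x, y, z in cm; "rx", "ry", "rz": the turn, a rotation vector about the tool's x, y, z in degrees; "claw": the finger opening in cm, from 0 to 8.54. In form: [{"tx": .., "ty": .., "tz": .., "rx": .., "ry": .., "rz": .., "claw": ..}, ...]. A call has 1 to 12 rows; each row is the pose to reach, as a shift and turn from the pose measured when the call began, along the tool's axes at that moment; what a row does not reach only later rows make up. A row lasts 1/10 s, in which the tool goes at most 50 mm and 8.59 degrees, less where a joint would pass 70% of its speed; a pose out of reach is approached as far as the arm can. A call with a gripper value outside its range is refused whole. The fingers move at their own pace and stop on an object; the grip force is fixed at half the most. Time passes only in rows, so rows that repeat a pose let the fingers close. It gives the time, the measured TCP pose, the force and the opening at its end, in the units of the state.
- state(): the state, without advancing time (a new reading comes with each control period).
- read_camera(name): name is "side" or "top"; returns the picture (400x640x3 uint8, blue, green, red); there is no depth.
- camera_model(name): a dict with "vfov" (degrees; the focal length in pixels is half the picture's height over the tangent of half this angle, whatever the lens; pixels are square), "cx", "cy" (the principal point, pixels), "R" (3x3) and "t" (3): a world point X has camera coordinates R X + t. Camera axes: x right, y down, z forward; pixel columns grow to the right and rows downward; lengths in m; the calibration is good to about 2 mm. A picture is of the moment at which its call begins. camera_model takes no time and is no camera call.
- hand_in(): hands the job in, once; it reports no verdict.
The state is a dict: "t": time; "joints": joint angles; "joint_vel": joint speeds; "effort": joint torques, N m; "position": TCP position; "orientation": TCP orientation; "force": force on the tool from outside, world axes, zero at the start; "ft_torque": the same for the moment, N m; "grip_width": opening from 0.0 (shut) to 1.0 (fully open).
Only numpy, scipy, OpenCV 4.12 (cv2) and the standard library are available. Lean on these libraries where they do the work, as an engineer would, in place of code of your own. Each camera call takes 0.05 s, during which the arm holds its last target. There are 200 camera calls.

### The job

The dark grey hose elbow on the slanting port of the steel degassing pot is only loosely on its thread. Screw it down clockwise until you feel its rubber seal take up on the collar, carry on the same way only as far as the next time the hose outlet points along the black line scribed on the collar, and let go of it there. Leave the bottle, the tub and the vial beside the pot as they stand.

Things in the scene. Friction and masses are not known exactly. Their poses are not given: they have to be found in the camera images.
- pot: Steel degassing pot, fixed on the bench, origin under its centre on the bench, z up. 196 mm across its rim, wing nuts to 222 mm across, 173 mm high. Conical lid from the rim (156 mm high, 180 mm across) up to a flat top (197 mm high, 50 mm across) with a 16 mm high plug. The port sits half-way up the lid's slope on the -x side, which faces roughly to the robot.
- port: Suction port: round aluminium collar 66 mm across with a threaded stub in its middle, square on the lid's slope. Origin: on the stub's axis in the collar's flat face, 181 mm above the bench. z runs out along the stub, leaning 32 degrees from vertical towards the pot's -x side. x lies in the collar's face, along the scribed line.
- line (a point): Outer end of the scribed line: a straight black line, 3 mm wide, in the collar's face, that runs out from the stub on ONE side only (the port's +x side), to this point on the collar's edge, 33 mm from the stub's axis. It may point uphill or sideways, any way round the stub.
- elbow: Dark grey plastic hose elbow, standing on the stub. Origin: at its bend on the stub's axis, 42 mm above the collar's face; z along the stub away from the collar, x out along the hose outlet. The bend is a block with two flat sides 26 mm apart (across y), 28 mm long in x, from 13 mm below to 13 mm above the origin; below it a round ribbed foot, 24 mm across, with the seal at its end.
- outlet (a point): Centre of the open end of the elbow's hose outlet: a straight ribbed tail, 15 mm thick, square to the stub, that ends here 52 mm from the stub's axis. At the start the elbow has 3.0 to 3.6 rad (about half a turn) to go, clockwise, until the outlet first comes over the line.
- foot (a point): Lower end of the elbow's foot, on the stub's axis. Thread: right-handed (clockwise seen from outside, looking along the port's -z, screws it down), 2 mm a turn. Running free it turns against about 0.07 N m. Once the seal bears on the collar it sinks no more and the torque climbs by 0.1 N m per radian (0.65 N m, 55 N on the seal, a turn after). It stays where it is left.
- seal_place (a point): Place of the black rubber seal ring (23 mm across) under the elbow's foot; clear of the collar at the start. Seals differ in thickness and form: it may bite from 2.9 rad before to 1.5 rad after the outlet first comes over the line, and only the torque tells. Bitten there: stop there. Running free: one turn more. A bite under 1.2 rad old allows either. 1.19 turns past the bite crush it.
- bottle: Bystander, loose: closed glass reagent bottle with a blue screw cap, 72 mm wide, 150 mm high. Origin at the centre of its underside, z up.
- jar: Bystander, loose: white plastic tub with a screw lid, 86 mm wide, 95 mm high. Origin at the centre of its underside, z up.
- vial: Bystander, loose: small white sample vial with a black cap, 34 mm wide, 62 mm high. Origin at the centre of its underside, z up.
Mind the look-alikes: they are no part of the job. Leave any brown look-alike of the pot alone.

How it is judged:
By the outcome, as a careful person would: the job done as asked, in the order asked, and still so for the second after the job is handed in, with the robot touching nothing.
It also fails if it takes over 72 s, if anything falls off the work surface, if the arm or the gripper's body presses on something with over 40 N, if the wrist force passes 120 N, or if a joint passes its speed limit or range.

## Working session

There is one attempt and no reset: what is moved stays moved. The work goes in short steps, Python scripts to look and compute and a shell command to move; the robot and the scene stay as the last step left them, time stands still between calls to the robot, and variables do not carry over. Pictures are saved under pics/ and viewed, about 8 in all and at most 12, crops included, and the job is handed in when it is done.

```bash
mkdir -p pics; ls; python3 - <<'E'
from rig import *
import cv2
s=state();print({k:np.round(v,3).tolist() if 0 else v for k,v in s.items()})
for n in("side","top"):
    cv2.imwrite(f"pics/{n}0.png",read_camera(n)); print(n,camera_model(n))
E
```

```text
pics
{'t': 0.0, 'joints': array([-1.00049208,  0.50833515, -0.23746877,  1.50114619,  0.12568225,
        1.148902  , -0.15483906]), 'joint_vel': array([ 1.03821928e-04,  7.71030655e-04,  4.24768611e-05, -1.62413764e-03,
       -5.95044378e-04,  8.03037882e-04,  2.16627379e-04]), 'effort': array([ 2.74947270e-04, -6.20620966e+01, -2.18659401e+00, -2.49658012e+01,
        1.24316101e-02,  1.22504492e-02, -8.65758409e-06]), 'position': array([0.28001828, 0.55818961, 0.23042479]), 'orientation': array([ 2.30352840e-01,  9.73106753e-01, -8.84150837e-04, -1.85220681e-04]), 'force': array([-0.93500839,  0.33265219,  0.25115961]), 'ft_torque': array([ 0.03210257, -0.00743422,  0.02964072]), 'grip_width': 1.004039153526356}
side {'vfov': 53.358950405837916, 'cx': 325.65866803122447, 'cy': 194.9504801041334, 'R': array([[ 0.99072384,  0.13575159,  0.00614674],
       [ 0.13138293, -0.94532549, -0.29849329],
       [-0.03471027,  0.29653199, -0.95439194]]), 't': array([-5.40216084e-01,  8.97125747e-04,  1.10539131e+00])}
top {'vfov': 48.993547179224116, 'cx': 320.1168915792634, 'cy': 202.59970501508352, 'R': array([[-0.0277529 , -0.99954381,  0.01191456],
       [-0.99101168,  0.02595169, -0.13123398],
       [ 0.13086491, -0.01544959, -0.99127982]]), 't': array([0.0402623 , 0.56476813, 1.04297126])}
```

View pics/side0.png

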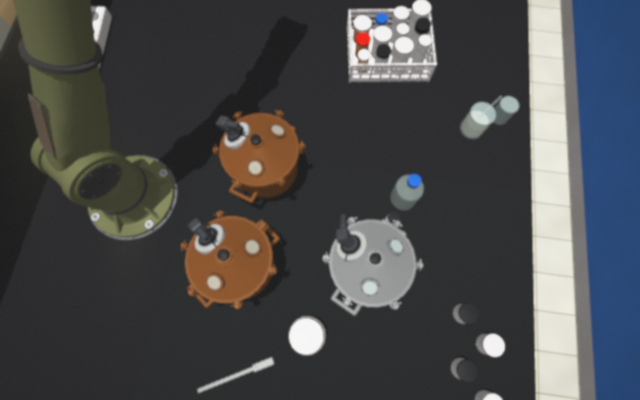

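View pics/top0.png

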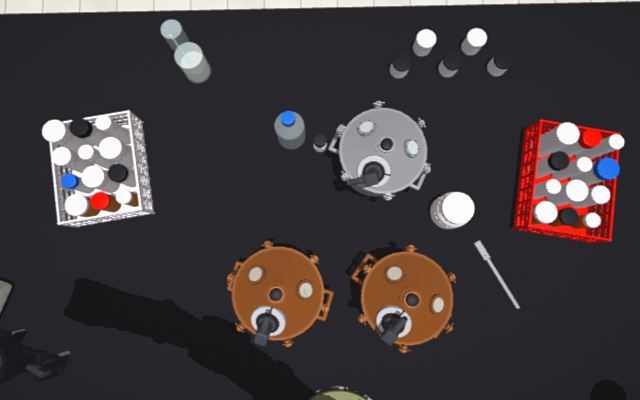

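Elbow look-alikes are side (347,240) / top (371,176) on the steel pot, brown pot at side (207,232) / top (393,325), and brown pot at side (234,128) / top (265,325). I choose the steel one and check it in a close crop.

```bash
cat > h.py <<'E'
from rig import *
import numpy as np, cv2
from scipy.spatial.transform import Rotation as Ro
def K(n):
    m=camera_model(n); f=200/np.tan(np.radians(m["vfov"]/2))
    return np.array([[f,0,m["cx"]],[0,f,m["cy"]],[0,0,1]]),np.array(m["R"]),np.array(m["t"])
def proj(n,X):
    k,R,t=K(n); p=(k@(R@np.atleast_2d(X).T+t[:,None])).T; return p[:,:2]/p[:,2:]
def tri(a,b):  # side px, top px
    P=[k@np.c_[R,t] for k,R,t in (K("side"),K("top"))]
    X=cv2.triangulatePoints(P[0],P[1],np.array(a,float).reshape(2,1),np.array(b,float).reshape(2,1)); return (X[:3]/X[3]).ravel()
def onz(n,p,z):
    k,R,t=K(n); d=R.T@np.linalg.inv(k)@[p[0],p[1],1]; c=-R.T@t; return c+d*(z-c[2])/d[2]
def crop(img,x,y,w,h,s): return cv2.resize(img[y:y+h,x:x+w],None,fx=s,fy=s,interpolation=cv2.INTER_CUBIC)
E
python3 - <<'E'
from h import *
a=cv2.imread("pics/side0.png");b=cv2.imread("pics/top0.png")
A=crop(a,315,200,110,110,5);B=crop(b,325,95,110,110,5)
A=A[:550,:400];B=B[:,:400]
cv2.imwrite("pics/c0.png",np.hstack([A,B]))
print(onz("side",(375,258),.213),onz("top",(387,144),.213),tri((375,258),(387,144)))
E
```

```text
[ 0.6654721  -0.11538366  0.213     ] [ 0.66263522 -0.11588268  0.213     ] [ 0.66432222 -0.11574186  0.21101901]
```

View pics/c0.png

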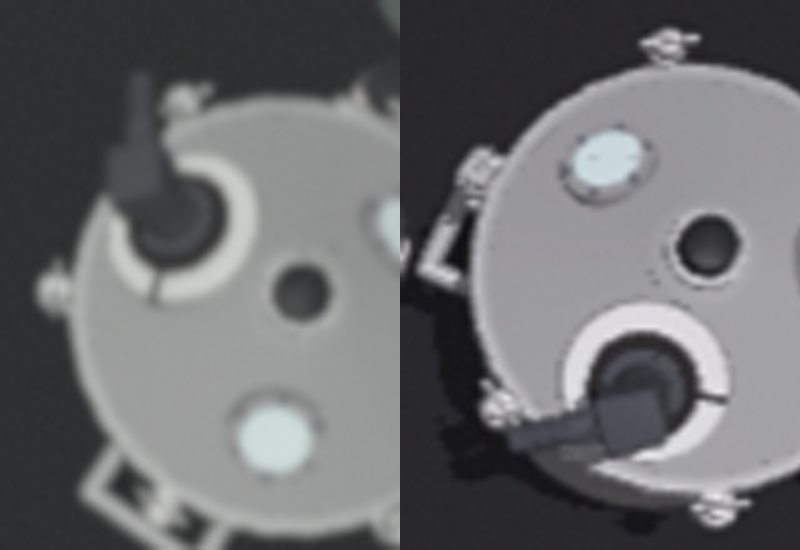

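```bash
python3 - <<'E'
from h import *
c=tri((351.6,245.2),(374.4,172)); l=tri((346,260.4),(390.6,175.2)); o=tri((343,216),(348,182.5)); 
pot=tri((375,258),(387,144));
print("collar",c,onz("side",(351.6,245.2),.181),onz("top",(374.4,172),.181));print("line",l,"outlet",o,"pot",pot)
from scipy.optimize import least_squares
obs=dict(c=((351.6,245.2),(374.4,172)),l=((346,260.4),(390.6,175.2)),o=((343,215.5),(348,182.5)),p=((375,258),(387,144)),b=None)
def model(q):
    px,py,yaw,r,al,be=q
    W=Ro.from_euler("z",yaw)
    z=W.apply([-np.sin(np.radians(32)),0,np.cos(np.radians(32))])
    u=W.apply([-np.cos(np.radians(32)),0,-np.sin(np.radians(32))]) # downhill
    v=np.cross(z,u)
    P=np.array([px,py,.181])+W.apply([-r,0,0])
    d=lambda a:np.cos(a)*u+np.sin(a)*v
    return dict(c=P,l=P+.033*d(al),o=P+.042*z+.052*d(be),p=np.array([px,py,.213])),z,d(al),d(be),u
def res(q):
    m=model(q)[0]; return np.concatenate([np.r_[proj("side",m[k])[0]-obs[k][0],proj("top",m[k])[0]-obs[k][1]] for k in "clop"])
for a0 in(1.,-1.):
    s=least_squares(lambda q:np.r_[res(q),(q[3]-.06)*300],[.664,-.116,0,.06,a0,-a0]); print(s.cost,np.round(s.x,4)); print(np.round(s.fun,1))
q=s.x; m,z,dl,do,u=model(q); print(m,"z",z,"line",dl,"out",do)
print("cw from outlet to line",(q[5]-q[4])%(2*np.pi))
np.savez("fit.npz",P=m["c"],z=z,dl=dl,do=do,q=q)
E
```

```text
collar [ 0.61198173 -0.09036186  0.18175875] [ 0.61456044 -0.08897606  0.181     ] [ 0.60999163 -0.09139643  0.181     ]
line [ 0.60402907 -0.12518368  0.18084806] outlet [ 0.58576908 -0.03146726  0.20263407] pot [ 0.66432222 -0.11574186  0.21101901]
5.5780039203778236 [ 0.6643 -0.1158 -0.437   0.0586  1.8189 -0.9643]
[-1.6  0.7 -0.2 -0.6 -0.9 -1.  -1.2 -1.2 -0.4  1.3  0.  -0.6 -0.6  0.1
 -0.1 -0.8 -0.4]
5.578003921065467 [ 0.6643 -0.1158 -0.437   0.0586  1.8189 -0.9643]
[-1.6  0.7 -0.2 -0.6 -0.9 -1.  -1.2 -1.2 -0.4  1.3  0.  -0.6 -0.6  0.1
 -0.1 -0.8 -0.4]
{'c': array([ 0.61123034, -0.09097345,  0.181     ]), 'l': array([ 0.60391672, -0.12286503,  0.18529401]), 'o': array([ 0.58637747, -0.03220409,  0.20091224]), 'p': array([ 0.66433479, -0.1157815 ,  0.213     ])} z [-0.48011391  0.2242879   0.8480481 ] line [-0.22162459 -0.96641136  0.13012155] out [-0.09015536  0.94902442 -0.30203421]
cw from outlet to line 3.4999663251161492
```

```bash
cat >> h.py <<'E'
def port():
    d=np.load("fit.npz"); return d["P"],d["z"],d["dl"],d["do"]
def pose(up,ang,flip=0,dx=0):  # TCP up m above its grasp place; ang cw from fitted outlet start; returns pos,R
    P,z,dl,do=port(); x=Ro.from_rotvec(-ang*z).apply(do)*(1-2*flip)
    R=np.c_[x,np.cross(-z,x),-z]; return P+z*(.042-.019+up),R
def delta(p,R,s=None):
    s=s or state(); T=Ro.from_quat(s["orientation"]); 
    return np.round(T.inv().apply(p-s["position"])*100,2),np.round((T.inv()*Ro.from_matrix(R)).as_rotvec(degrees=True),1)
E
python3 - <<'E'
from h import *
for f in(0,1): print(f,pose(.1,0,f)[0],delta(*pose(.1,0,f)))
print("grasp",pose(0,0)[0])
print("brown",tri((223,255),(412,299)),tri((256,139),(275,294)),"bottle",tri((414,180),(288,117)),"jar",tri((306,336),(457,209)))
E
```

```text
0 [ 0.55217632 -0.06338604  0.28530992] (array([-52.19, -43.37,  -5.41]), array([-15.9, -29.1,  52.2]))
1 [ 0.55217632 -0.06338604  0.28530992] (array([-52.19, -43.37,  -5.41]), array([  34.5,  -18.8, -122.4]))
grasp [ 0.60018772 -0.08581483  0.20050511]
brown [ 0.34247795 -0.15238006  0.20492527] [0.36107917 0.12405228 0.20682648] bottle [0.74605483 0.09368866 0.15496044] jar [ 0.53745047 -0.29601465  0.08278594]
```

```bash
python3 -m handwheel '[{"tz":-5,"claw":8.5},{"tz":-10},{"tx":-3,"ty":-2.5,"tz":-14},{"tx":-7,"ty":-6,"tz":-16},{"tx":-11,"ty":-9,"tz":-16},{"tx":-15,"ty":-12.5,"tz":-16},{"tx":-19,"ty":-16,"tz":-16},{"tx":-23,"ty":-19,"tz":-16},{"tx":-27,"ty":-22.5,"tz":-16},{"tx":-31,"ty":-26,"tz":-16},{"tx":-35,"ty":-29,"tz":-16},{"tx":-38,"ty":-31.5,"tz":-16}]'
python3 - <<'E'
from h import *
s=state();print(s["joints"],s["t"],s["force"],s["position"]);print(delta(*pose(.1,0,0)))
E
```

```text
[-1.00046548  0.50827587 -0.23750494  1.50105938  0.12568264  1.1489077
 -0.15482152] 0.1 [0.06777168 0.03881535 0.38436493] [0.28003419 0.55823028 0.23049281]
(array([-52.19, -43.37,  -5.41]), array([-15.9, -29.1,  52.2]))schema error: expected keys tx, ty, tz, rx, ry, rz, claw
```

```bash
python3 -m handwheel '[{"tx":0,"ty":0,"tz":-5,"rx":0,"ry":0,"rz":0,"claw":8.5},{"tx":0,"ty":0,"tz":-10,"rx":0,"ry":0,"rz":0,"claw":8.5},{"tx":-3,"ty":-2.5,"tz":-14,"rx":0,"ry":0,"rz":0,"claw":8.5},{"tx":-7,"ty":-6,"tz":-16,"rx":0,"ry":0,"rz":0,"claw":8.5},{"tx":-11,"ty":-9,"tz":-16,"rx":0,"ry":0,"rz":0,"claw":8.5},{"tx":-15,"ty":-12.5,"tz":-16,"rx":0,"ry":0,"rz":0,"claw":8.5},{"tx":-19,"ty":-16,"tz":-16,"rx":0,"ry":0,"rz":0,"claw":8.5},{"tx":-23,"ty":-19,"tz":-16,"rx":0,"ry":0,"rz":0,"claw":8.5},{"tx":-27,"ty":-22.5,"tz":-16,"rx":0,"ry":0,"rz":0,"claw":8.5},{"tx":-31,"ty":-26,"tz":-16,"rx":0,"ry":0,"rz":0,"claw":8.5},{"tx":-35,"ty":-29,"tz":-16,"rx":0,"ry":0,"rz":0,"claw":8.5},{"tx":-38,"ty":-31.5,"tz":-16,"rx":0,"ry":0,"rz":0,"claw":8.5}]'
python3 - <<'E'
from h import *
s=state();print(s["joints"],s["t"],s["force"],s["position"]);print(delta(*pose(.1,0,0)))
E
```

```text
t: 1.3
position: [0.4736, 0.1163, 0.391]
orientation: [0.23, 0.973, -0.001, -0.0]
force: [1.0, 0.9, -0.4]
grip_width: 0.991
[-0.27542678  0.19211867 -0.02103025  1.5391369   0.00522343  1.41157529
  0.80933098] 1.3 [ 0.95090712  0.90916916 -0.38858221] [0.47357142 0.11634146 0.39095458]
(array([-15.08, -12.53,  10.58]), array([-15.9, -29.1,  52.3]))
```

```bash
python3 -m handwheel '[{"tx":-2,"ty":-1.6,"tz":0,"rx":-2,"ry":-3.6,"rz":6.5,"claw":8.5},{"tx":-4,"ty":-3.2,"tz":0,"rx":-4,"ry":-7.2,"rz":13,"claw":8.5},{"tx":-6,"ty":-5,"tz":0,"rx":-6,"ry":-10.9,"rz":19.6,"claw":8.5},{"tx":-8,"ty":-6.7,"tz":2,"rx":-8,"ry":-14.5,"rz":26.1,"claw":8.5},{"tx":-10,"ty":-8.3,"tz":4,"rx":-10,"ry":-18.2,"rz":32.7,"claw":8.5},{"tx":-12,"ty":-10,"tz":6,"rx":-12,"ry":-21.8,"rz":39.2,"claw":8.5},{"tx":-14,"ty":-11.5,"tz":8,"rx":-14,"ry":-25.5,"rz":45.8,"claw":8.5},{"tx":-15.1,"ty":-12.5,"tz":10,"rx":-15.9,"ry":-29.1,"rz":52.3,"claw":8.5},{"tx":-15.1,"ty":-12.5,"tz":10.6,"rx":-15.9,"ry":-29.1,"rz":52.3,"claw":8.5},{"tx":-15.1,"ty":-12.5,"tz":10.6,"rx":-15.9,"ry":-29.1,"rz":52.3,"claw":8.5},{"tx":-15.1,"ty":-12.5,"tz":10.6,"rx":-15.9,"ry":-29.1,"rz":52.3,"claw":8.5}]'
python3 - <<'E'
from h import *
s=state();print(s["joints"],s["t"],s["force"],s["position"]);print(delta(*pose(.1,0,0)),delta(*pose(.0,0,0)))
a=read_camera("side");b=read_camera("top")
cv2.imwrite("pics/c1.png",np.hstack([crop(a,290,180,80,110,5),crop(b,325,95,80,110,5)]))
E
```

```text
t: 2.4
position: [0.5525, -0.0629, 0.2853]
orientation: [0.62, 0.735, 0.072, 0.266]
force: [-0.1, 1.9, -0.1]
grip_width: 0.994
[-0.30656628  0.12861277  0.22499834  2.08422238  0.52273463  0.49713327
 -0.32830207] 2.4 [-0.07926072  1.90539457 -0.06469552] [ 0.55250653 -0.06291869  0.28527373]
(array([-0.04, -0.04, -0.01]), array([-0. , -0.1,  0. ])) (array([-0.05, -0.03,  9.99]), array([-0. , -0.1,  0. ]))
```

View pics/c1.png

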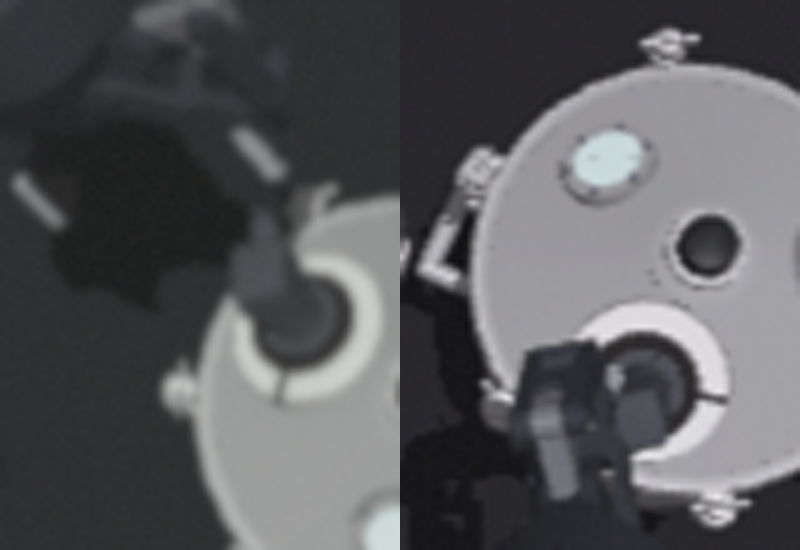

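The crop shows the open pads at side crop (40,200) and (260,155), straddling the outward port axis. The line end is at side px (346,260), same as before. Descending.

```bash
python3 -m handwheel '[{"tx":0,"ty":0,"tz":2,"rx":0,"ry":0,"rz":0,"claw":8.5},{"tx":0,"ty":0,"tz":4,"rx":0,"ry":0,"rz":0,"claw":8.5},{"tx":0,"ty":0,"tz":6,"rx":0,"ry":0,"rz":0,"claw":8.5},{"tx":0,"ty":0,"tz":8,"rx":0,"ry":0,"rz":0,"claw":8.5},{"tx":0,"ty":0,"tz":9.5,"rx":0,"ry":0,"rz":0,"claw":8.5},{"tx":0,"ty":0,"tz":10,"rx":0,"ry":0,"rz":0,"claw":8.5},{"tx":0,"ty":0,"tz":10,"rx":0,"ry":0,"rz":0,"claw":8.5}]'
python3 - <<'E'
from h import *
s=state();print(s["joints"],s["t"],s["force"],s["ft_torque"]);print(delta(*pose(.0,0,0)))
P,z,dl,do=port();y=np.cross(z,do)
for n in("side","top"): print(n,proj(n,[P+z*.055+y*.0425,P+z*.055-y*.0425,P+z*.055]).round(1).tolist())
a=read_camera("side");b=read_camera("top")
cv2.imwrite("pics/c2.png",np.hstack([crop(a,310,190,80,110,5),crop(b,325,95,80,110,5)]))
E
```

```text
t: 3.2
position: [0.6015, -0.0856, 0.2014]
orientation: [0.62, 0.735, 0.072, 0.266]
force: [-1.0, -0.5, 0.5]
grip_width: 0.996
[-0.26824101  0.32466436  0.29542359  2.11684446  0.60402923  0.24534155
 -0.39629246] 3.2 [-1.0076547  -0.45801697  0.52328289] [ 0.2604204   0.45661732 -0.02482696]
(array([ 0.02, -0.16,  0.02]), array([ 0., -0., -0.]))
side [[321.9, 238.3], [358.4, 230.8], [339.8, 234.6]]
top [[375.9, 198.8], [367.5, 159.9], [371.8, 179.7]]
```

View pics/c2.png

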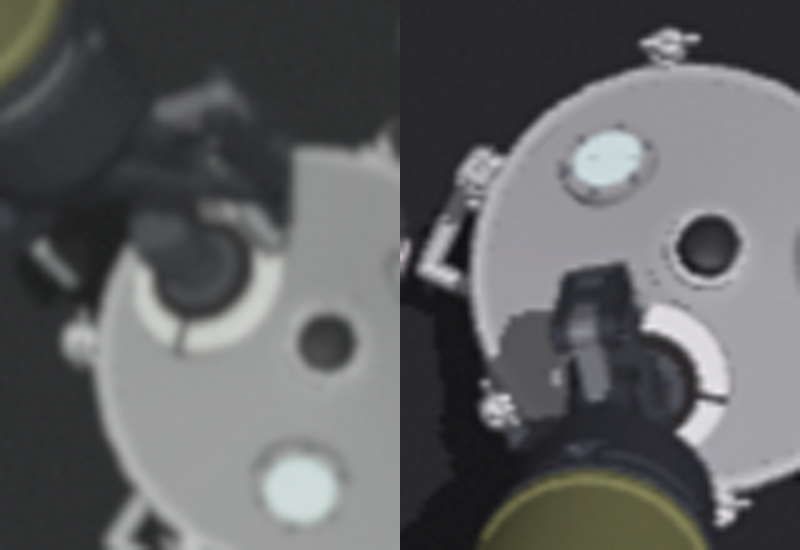

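The side crop shows the pads at (55,265) and (260,225) either side of the bend block at (170,235), roughly centred. I'll close in two stages, watching the force.

```bash
python3 -m handwheel '[{"tx":0,"ty":-0.1,"tz":0,"rx":0,"ry":0,"rz":0,"claw":5.0},{"tx":0,"ty":-0.1,"tz":0,"rx":0,"ry":0,"rz":0,"claw":3.2},{"tx":0,"ty":-0.1,"tz":0,"rx":0,"ry":0,"rz":0,"claw":3.2},{"tx":0,"ty":-0.1,"tz":0,"rx":0,"ry":0,"rz":0,"claw":3.2},{"tx":0,"ty":-0.1,"tz":0,"rx":0,"ry":0,"rz":0,"claw":3.2}]'
cat >> h.py <<'E'
def show():
    s=state(); T=Ro.from_quat(s["orientation"]); P,z,dl,do=port(); x=T.as_matrix()[:,0]
    print("t",s["t"],"w_mm",round(s["grip_width"]*85,1),"F_tool",T.inv().apply(s["force"]).round(1),"M_tool",T.inv().apply(s["ft_torque"]).round(3),"j",s["joints"].round(2))
    a=np.arctan2(-np.dot(np.cross(do,x),z),np.dot(do,x)); print("tool ang cw",round(a,3),"delta to grasp pose",delta(P+z*.023,T.as_matrix(),s)[0], "tilt",delta(*pose(0,a),s)[1])
E
python3 -c "
from h import *
show()"
```

```text
t: 3.8
position: [0.6005, -0.0855, 0.2019]
orientation: [0.62, 0.735, 0.073, 0.267]
force: [-0.4, -0.3, 0.5]
grip_width: 0.371
t 3.8 w_mm 31.5 F_tool [-0.4 -0.2 -0.5] M_tool [0.427 0.342 0.019] j [-0.27  0.32  0.3   2.12  0.61  0.24 -0.4 ]
tool ang cw 0.001 delta to grasp pose [ 0.02 -0.1   0.11] tilt [ 0.1 -0.  -0. ]
```

```bash
python3 -m handwheel '[{"tx":0,"ty":0,"tz":0,"rx":0,"ry":0,"rz":0,"claw":2.0},{"tx":0,"ty":0,"tz":0,"rx":0,"ry":0,"rz":0,"claw":2.0},{"tx":0,"ty":0,"tz":0,"rx":0,"ry":0,"rz":0,"claw":2.0},{"tx":0,"ty":0,"tz":0,"rx":0,"ry":0,"rz":0,"claw":2.0}]'
python3 -c "
from h import *
show()"
```

```text
t: 4.2
position: [0.6003, -0.0856, 0.2018]
orientation: [0.62, 0.735, 0.073, 0.266]
force: [-3.4, 0.4, 3.5]
grip_width: 0.293
t 4.2 w_mm 24.9 F_tool [-0.4 -1.4 -4.7] M_tool [ 0.871  0.372 -0.023] j [-0.27  0.32  0.3   2.12  0.61  0.24 -0.4 ]
tool ang cw 0.001 delta to grasp pose [ 0.02 -0.07  0.11] tilt [ 0.1 -0.  -0. ]
```

```bash
S='from h import *
show()'; python3 -m handwheel '[{"tx":0,"ty":0,"tz":0.04,"rx":0,"ry":0,"rz":7,"claw":2.0},{"tx":0,"ty":0,"tz":0.08,"rx":0,"ry":0,"rz":14,"claw":2.0},{"tx":0,"ty":0,"tz":0.11,"rx":0,"ry":0,"rz":20,"claw":2.0}]' >/dev/null; python3 -c "$S"
python3 -m handwheel '[{"tx":0,"ty":0,"tz":0.004,"rx":0,"ry":0,"rz":8,"claw":2.0},{"tx":0,"ty":0,"tz":0.01,"rx":0,"ry":0,"rz":16,"claw":2.0},{"tx":0,"ty":0,"tz":0.015,"rx":0,"ry":0,"rz":24,"claw":2.0}]' >/dev/null; python3 -c "$S"
```

```text
t 4.5 w_mm 25.3 F_tool [ -1.1  -6.  -16.7] M_tool [ 1.799 -0.025 -0.063] j [-0.33  0.33  0.38  2.12  0.49  0.22 -0.64]
tool ang cw 0.355 delta to grasp pose [0.02 0.05 0.04] tilt [-0. -0.  0.]
t 4.8 w_mm 25.3 F_tool [ -1.2  -6.  -12.7] M_tool [ 1.835 -0.455 -0.054] j [-0.4   0.34  0.47  2.12  0.33  0.21 -0.9 ]
tool ang cw 0.779 delta to grasp pose [0.1  0.19 0.05] tilt [-0.2  0.  -0. ]
```

```bash
S='from h import *
show()'; python3 -m handwheel '[{"tx":0,"ty":0,"tz":0,"rx":0,"ry":0,"rz":8,"claw":2.0},{"tx":0,"ty":0,"tz":0,"rx":0,"ry":0,"rz":16,"claw":2.0},{"tx":0,"ty":0,"tz":0,"rx":0,"ry":0,"rz":24,"claw":2.0}]' >/dev/null; python3 -c "$S"
python3 -m handwheel '[{"tx":0,"ty":0,"tz":0,"rx":0,"ry":0,"rz":8,"claw":2.0},{"tx":0,"ty":0,"tz":0.01,"rx":0,"ry":0,"rz":16,"claw":2.0},{"tx":0,"ty":0,"tz":0.01,"rx":0,"ry":0,"rz":24,"claw":2.0}]' >/dev/null; python3 -c "$S"
```

```text
t 5.1 w_mm 25.2 F_tool [-2.2 -6.4 -7.4] M_tool [ 1.512 -0.696 -0.074] j [-0.46  0.35  0.55  2.13  0.16  0.2  -1.16]
tool ang cw 1.202 delta to grasp pose [0.22 0.29 0.06] tilt [-0.3  0.2 -0. ]
t 5.4 w_mm 24.9 F_tool [-2.2 -5.5 -6.8] M_tool [ 1.207 -0.956 -0.061] j [-0.51  0.37  0.63  2.13 -0.03  0.2  -1.4 ]
tool ang cw 1.625 delta to grasp pose [0.39 0.34 0.05] tilt [-0.3  0.3 -0. ]
```

```bash
python3 - <<'E'
from h import *
P,z,dl,do=port();s=state()
q=s["position"]-P; print("TCP off axis, along do, along y0:",(q@do).round(4),(q@np.cross(z,do)).round(4))
a=read_camera("side");b=read_camera("top")
cv2.imwrite("pics/c3.png",np.hstack([crop(a,300,190,80,100,5),crop(b,325,95,80,100,5)]))
E
```

```text
TCP off axis, along do, along y0: 0.0036 0.0037
```

View pics/c3.png

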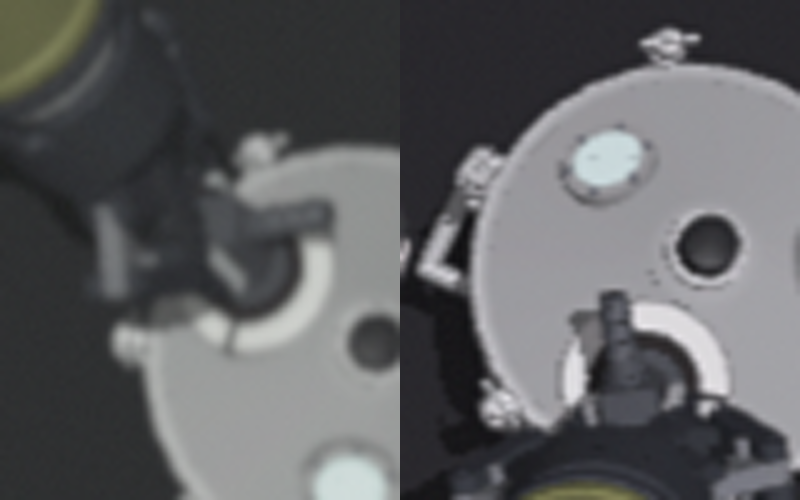

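```bash
python3 - <<'E'
from h import *
from scipy.optimize import least_squares
obs=dict(c=((351.6,245.2),(374.4,172)),l=((346,260.4),(390.6,175.2)),o=((343,215.5),(348,182.5)),p=((375,258),(387,144)),o2=((365.5,233.2),(368,154.5)))
def model(q,h=.042):
    px,py,yaw,r,al,be,be2=q[:7]
    W=Ro.from_euler("z",yaw);c,s=np.cos(np.radians(32)),np.sin(np.radians(32))
    z=W.apply([-s,0,c]);u=W.apply([-c,0,-s]);v=np.cross(z,u)
    P=np.array([px,py,.181])+W.apply([-r,0,0]); d=lambda a:np.cos(a)*u+np.sin(a)*v
    return dict(c=P,l=P+.033*d(al),o=P+.042*z+.052*d(be),o2=P+.0415*z+.052*d(be2),p=np.array([px,py,.213])),z,d(al),d(be)
def res(q):
    m=model(q)[0]; return np.concatenate([np.r_[proj("side",m[k])[0]-obs[k][0]-q[7:9],proj("top",m[k])[0]-obs[k][1]-q[9:11]] for k in obs])
s=least_squares(lambda q:np.r_[res(q),(q[3]-.06)*300,q[7:11]*.7],[.664,-.116,-.437,.0586,1.82,-.96,-2.6]+[0]*4); q=s.x
print(s.cost,np.round(q,4));print(np.round(s.fun,1))
m,z,dl,do=model(q);print(m["c"],z,"to line",(q[5]-q[4])%(2*np.pi),"turned",q[5]-q[6],"left",(q[6]-q[4])%(2*np.pi))
P0=port()[0];d0=port()[3]; z0=port()[1];print("shift",(m["c"]-P0)@d0,(m["c"]-P0)@np.cross(z0,d0),"tilt diff",np.degrees(np.arccos(z@z0)))
np.savez("fit2.npz",P=m["c"],z=z,dl=dl,do=do)
E
```

```text
2.804620663250324 [ 0.6643 -0.1158 -0.4337  0.0588  1.8227 -0.9739 -2.5569 -0.7936  0.2494
 -0.2554 -0.6876]
[-0.9  0.5  0.1  0.3 -0.1 -1.2 -0.8 -0.5  0.4  1.   0.3  0.   0.2 -0.1
  0.2 -0.1  0.1 -0.1  0.  -0.1 -0.4 -0.6  0.2 -0.2 -0.5]
[ 0.6109407  -0.09111177  0.181     ] [-0.48085733  0.2226896   0.8480481 ] to line 3.4865899603624317 turned 1.583067268180226 left 1.9035226921822055
shift -0.00010515533434002786 0.00028335528260438336 tilt diff 0.10099713340640801
```

The side crop shows the outlet turned with the jaws, its tip now at side px (366,233) and top px (368,154). The fit gives 1.58 rad turned against 1.625 rad by the tool, so there is no slip. The tool has drifted a few mm off the axis, so I correct that while turning.

```bash
S='from h import *
show()'; python3 -m handwheel '[{"tx":0.1,"ty":0.1,"tz":0,"rx":0,"ry":0,"rz":8,"claw":2.0},{"tx":0.2,"ty":0.15,"tz":0.01,"rx":0,"ry":0,"rz":16,"claw":2.0},{"tx":0.3,"ty":0.2,"tz":0.01,"rx":0,"ry":0,"rz":24,"claw":2.0}]' >/dev/null; python3 -c "$S"
python3 -m handwheel '[{"tx":0.1,"ty":0.1,"tz":0,"rx":0,"ry":0,"rz":8,"claw":2.0},{"tx":0.15,"ty":0.15,"tz":0.01,"rx":0,"ry":0,"rz":16,"claw":2.0},{"tx":0.15,"ty":0.15,"tz":0.01,"rx":0,"ry":0,"rz":16,"claw":2.0}]' >/dev/null; python3 -c "$S"
```

```text
t 5.8 w_mm 25.0 F_tool [-10.2  -6.6  -9.4] M_tool [ 1.235 -2.571 -0.092] j [-0.56  0.38  0.7   2.12 -0.22  0.21 -1.63]
tool ang cw 2.046 delta to grasp pose [0.51 0.3  0.02] tilt [-0.3  0.8 -0. ]
t 6.1 w_mm 25.1 F_tool [ -7.   -5.3 -10. ] M_tool [ 0.698 -1.712  0.06 ] j [-0.59  0.4   0.75  2.12 -0.35  0.22 -1.79]
tool ang cw 2.327 delta to grasp pose [0.63 0.26 0.01] tilt [-0.1  1.1 -0. ]
```

```bash
cat >> h.py <<'E'
def show2(c=(.004,-.0007)):
    s=state(); T=Ro.from_quat(s["orientation"]); F=T.inv().apply(s["force"]); M=T.inv().apply(s["ft_torque"]); print("   axis torque",(M[2]-(c[0]*F[1]-c[1]*F[0])).round(3)); show()
E
python3 - <<'E'
from h import *
a=np.array([.001,.355,.779,1.202,1.625,2.046,2.327]);D=np.array([[.02,-.07],[.02,.05],[.1,.19],[.22,.29],[.39,.34],[.51,.3],[.63,.26]])
A=[];b=[]
for t,d in zip(a,D):
    c,s=np.cos(t),np.sin(t); A+=[[1,0,c,s],[0,1,-s,c]]; b+=list(d)
x,r,_,_=np.linalg.lstsq(np.array(A),np.array(b),rcond=None); print("c",x[:2],"e",x[2:],r)
E
S='from h import *
show2()'; python3 -m handwheel '[{"tx":0,"ty":-0.05,"tz":0,"rx":0,"ry":0,"rz":8,"claw":2.0},{"tx":0,"ty":-0.11,"tz":0,"rx":0,"ry":0,"rz":16,"claw":2.0}]' >/dev/null; python3 -c "$S"
python3 -m handwheel '[{"tx":0,"ty":-0.05,"tz":0,"rx":0,"ry":0,"rz":8,"claw":2.0},{"tx":0,"ty":-0.11,"tz":0,"rx":0,"ry":0,"rz":16,"claw":2.0}]' >/dev/null; python3 -c "$S"
```

```text
c [ 0.39050091 -0.04154074] e [-0.37325942 -0.03635493] [0.0010036]
   axis torque -0.071
t 6.3 w_mm 24.7 F_tool [-2.   0.5 -4.9] M_tool [-0.512 -0.592 -0.07 ] j [-0.62  0.41  0.8   2.12 -0.47  0.23 -1.95]
tool ang cw 2.611 delta to grasp pose [0.75 0.22 0.03] tilt [0.1 1.1 0. ]
   axis torque -0.051
t 6.5 w_mm 25.3 F_tool [-0.8  1.6 -2.1] M_tool [-0.719 -0.127 -0.045] j [-0.66  0.43  0.86  2.12 -0.59  0.25 -2.12]
tool ang cw 2.896 delta to grasp pose [0.81 0.12 0.03] tilt [0.4 1.  0. ]
```

```bash

S='from h import *
show2()'; python3 -m handwheel '[{"tx":0,"ty":-0.05,"tz":0,"rx":0,"ry":0,"rz":8,"claw":2.0},{"tx":0,"ty":-0.11,"tz":0,"rx":0,"ry":0,"rz":16,"claw":2.0}]' >/dev/null; python3 -c "$S"
python3 -m handwheel '[{"tx":0,"ty":-0.05,"tz":0,"rx":0,"ry":0,"rz":8,"claw":2.0},{"tx":0,"ty":-0.11,"tz":0,"rx":0,"ry":0,"rz":16,"claw":2.0}]' >/dev/null; python3 -c "$S"
```

```text
axis torque -0.045
t 6.7 w_mm 25.1 F_tool [ 0.7  0.8 -2.5] M_tool [-0.74   0.116 -0.041] j [-0.7   0.45  0.92  2.11 -0.71  0.27 -2.29]
tool ang cw -3.103 delta to grasp pose [0.83 0.02 0.02] tilt [0.6 0.8 0. ]
   axis torque -0.096
t 6.9 w_mm 25.0 F_tool [ 0.9  0.9 -0.6] M_tool [-0.77   0.372 -0.092] j [-0.73  0.48  0.99  2.11 -0.83  0.31 -2.46]
tool ang cw -2.818 delta to grasp pose [ 0.83 -0.09  0.02] tilt [0.8 0.6 0. ]
```

Free-running torque is about 0.05–0.09 N m up to 3.47 rad and the line is at about 3.49, so there is no clear bite. If there is one, it is young enough that either stop is allowed, so it goes on one turn more. Next I release, lift clear and rotate back by π.

```bash
python3 -m handwheel '[{"tx":0,"ty":0,"tz":0,"rx":0,"ry":0,"rz":0,"claw":8.5},{"tx":0,"ty":0,"tz":0,"rx":0,"ry":0,"rz":0,"claw":8.5},{"tx":0,"ty":0,"tz":0,"rx":0,"ry":0,"rz":0,"claw":8.5},{"tx":0,"ty":0,"tz":0,"rx":0,"ry":0,"rz":0,"claw":8.5},{"tx":0,"ty":0,"tz":-2,"rx":0,"ry":0,"rz":0,"claw":8.5},{"tx":0,"ty":0,"tz":-4,"rx":0,"ry":0,"rz":0,"claw":8.5},{"tx":0,"ty":0,"tz":-5,"rx":0,"ry":0,"rz":0,"claw":8.5},{"tx":0,"ty":0,"tz":-5,"rx":0,"ry":0,"rz":0,"claw":8.5}]'
python3 - <<'E'
from h import *
d=dict(np.load("fit.npz")); y=np.cross(-d["z"],d["do"]); d["P"]=d["P"]+.00373*d["do"]+.00036*y; np.savez("fit.npz",**d)
show2(); print(delta(*pose(.045,.325)))
a=read_camera("side");b=read_camera("top")
cv2.imwrite("pics/c4.png",np.hstack([crop(a,300,190,80,100,5),crop(b,325,95,80,100,5)]))
E
```

```text
t: 7.7
position: [0.5775, -0.0668, 0.2428]
orientation: [-0.628, 0.731, -0.243, 0.113]
force: [-0.5, -0.8, 0.3]
grip_width: 0.992
   axis torque 0.019
t 7.7 w_mm 84.3 F_tool [ 0.9  0.2 -0.3] M_tool [-0.503 -0.154  0.02 ] j [-0.93  0.44  1.22  2.1  -0.71  0.42 -2.56]
tool ang cw -2.819 delta to grasp pose [0.47 0.06 5.1 ] tilt [0.7 0.6 0. ]
(array([0.42, 0.12, 0.6 ]), array([  -1. ,    1.2, -179.8]))
```

View pics/c4.png

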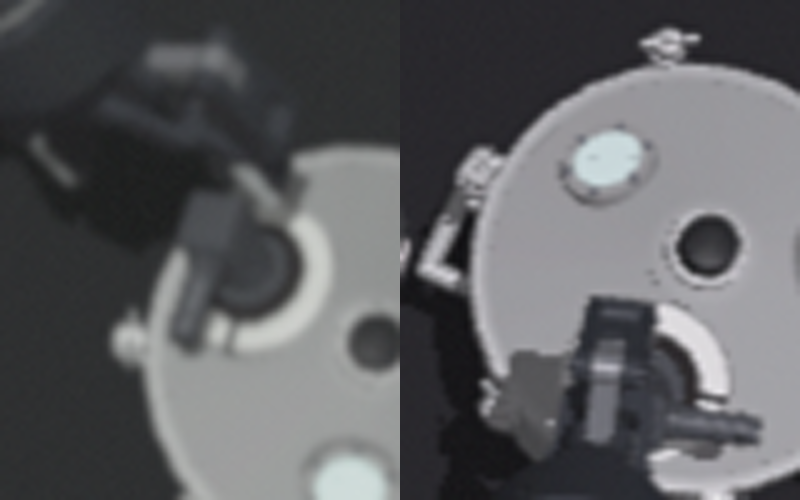

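```bash
python3 - <<'E'
from h import *
P,z,dl,do=port()
f2=np.load("fit2.npz")
for nm,(P,z,dl) in dict(f1=(P,z,dl),f2=(f2["P"],f2["z"],f2["dl"])).items():
  for a in(-.1,0,.1):
    x=Ro.from_rotvec(-a*z).apply(dl); X=P+.041*z+.052*x; print(nm,a,proj("side",X).round(1),proj("top",X).round(1))
E
```

```text
f1 -0.1 [[336.5 258.3]] [[396.  179.6]]
f1 0 [[334.4 258. ]] [[395.7 181.9]]
f1 0.1 [[332.4 257.5]] [[395.1 184.3]]
f2 -0.1 [[336.3 260. ]] [[398.  179.4]]
f2 0 [[334.2 259.8]] [[397.7 181.8]]
f2 0.1 [[332.1 259.2]] [[397.1 184.1]]
```

The outlet tip is at side px (337.6,259) and top px (396.4,181), within about 0.05 rad short of the line, which agrees with the encoder count. Rotating back.

```bash
python3 -m handwheel '[{"tx":0.1,"ty":0,"tz":0,"rx":0,"ry":0,"rz":-8.5,"claw":8.5},{"tx":0.2,"ty":0.1,"tz":0,"rx":0,"ry":0,"rz":-17,"claw":8.5},{"tx":0.4,"ty":0.1,"tz":0,"rx":0,"ry":0,"rz":-25.5,"claw":8.5},{"tx":0.4,"ty":0.1,"tz":0,"rx":0,"ry":0,"rz":-34,"claw":8.5},{"tx":0.4,"ty":0.1,"tz":0,"rx":0,"ry":0,"rz":-42.5,"claw":8.5},{"tx":0.4,"ty":0.1,"tz":0,"rx":0,"ry":0,"rz":-51,"claw":8.5},{"tx":0.4,"ty":0.1,"tz":0,"rx":0,"ry":0,"rz":-59.5,"claw":8.5},{"tx":0.4,"ty":0.1,"tz":0,"rx":0,"ry":0,"rz":-68,"claw":8.5},{"tx":0.4,"ty":0.1,"tz":0,"rx":0,"ry":0,"rz":-76.5,"claw":8.5},{"tx":0.4,"ty":0.1,"tz":0,"rx":0,"ry":0,"rz":-85,"claw":8.5},{"tx":0.4,"ty":0.1,"tz":0,"rx":0,"ry":0,"rz":-93.5,"claw":8.5},{"tx":0.4,"ty":0.1,"tz":0,"rx":0,"ry":0,"rz":-100,"claw":8.5}]'
python3 - <<'E'
from h import *
show2(); print(delta(*pose(.045,.325)))
E
```

```text
t: 9.0
position: [0.5759, -0.0705, 0.2414]
orientation: [0.963, 0.014, 0.242, 0.114]
force: [0.5, 0.3, 0.4]
grip_width: 0.996
   axis torque 0.024
t 9.0 w_mm 84.7 F_tool [ 0.7 -0.2 -0.2] M_tool [ 0.202 -0.534  0.024] j [-0.69  0.29  0.79  2.1  -0.03  0.32 -1.49]
tool ang cw 1.712 delta to grasp pose [0.1  0.12 4.97] tilt [-0.8  0.7 -0. ]
(array([0.05, 0.06, 0.47]), array([ -1.1,   0.1, -79.5]))
```

```bash
python3 -m handwheel '[{"tx":0,"ty":0,"tz":0.4,"rx":-0.2,"ry":0,"rz":-8,"claw":8.5},{"tx":0,"ty":0,"tz":0.4,"rx":-0.4,"ry":0,"rz":-16,"claw":8.5},{"tx":0,"ty":0,"tz":0.4,"rx":-0.6,"ry":0,"rz":-24,"claw":8.5},{"tx":0,"ty":0,"tz":0.4,"rx":-0.8,"ry":0,"rz":-32,"claw":8.5},{"tx":0,"ty":0,"tz":0.4,"rx":-1,"ry":0,"rz":-40,"claw":8.5},{"tx":0,"ty":0,"tz":0.4,"rx":-1.1,"ry":0,"rz":-48,"claw":8.5},{"tx":0,"ty":0,"tz":0.4,"rx":-1.1,"ry":0,"rz":-56,"claw":8.5},{"tx":0,"ty":0,"tz":0.4,"rx":-1.1,"ry":0,"rz":-64,"claw":8.5},{"tx":0,"ty":0,"tz":0.4,"rx":-1.1,"ry":0,"rz":-72,"claw":8.5},{"tx":0,"ty":0,"tz":0.4,"rx":-1.1,"ry":0.1,"rz":-79.5,"claw":8.5},{"tx":0,"ty":0,"tz":0.4,"rx":-1.1,"ry":0.1,"rz":-79.5,"claw":8.5}]'
python3 - <<'E'
from h import *
show2(); print(delta(*pose(-.001,.325)))
E
```

```text
t: 10.1
position: [0.5777, -0.0717, 0.2375]
orientation: [0.73, 0.626, 0.114, 0.251]
force: [-0.7, 0.1, -0.6]
grip_width: 0.995
   axis torque 0.035
t 10.1 w_mm 84.6 F_tool [ 0.1 -0.9  0.2] M_tool [0.55  0.159 0.031] j [-0.43  0.25  0.44  2.12  0.43  0.33 -0.56]
tool ang cw 0.323 delta to grasp pose [-0.04  0.09  4.54] tilt [-0.  -0.1  0. ]
(array([-0.04,  0.09,  4.64]), array([-0. , -0.1,  0.1]))
```

```bash
python3 -m handwheel '[{"tx":0,"ty":0.09,"tz":1.5,"rx":0,"ry":0,"rz":0,"claw":8.5},{"tx":0,"ty":0.09,"tz":3,"rx":0,"ry":0,"rz":0,"claw":8.5},{"tx":0,"ty":0.09,"tz":4.2,"rx":0,"ry":0,"rz":0,"claw":8.5},{"tx":0,"ty":0.09,"tz":4.6,"rx":0,"ry":0,"rz":0,"claw":8.5},{"tx":0,"ty":0.09,"tz":4.6,"rx":0,"ry":0,"rz":0,"claw":5},{"tx":0,"ty":0.09,"tz":4.6,"rx":0,"ry":0,"rz":0,"claw":3.2},{"tx":0,"ty":0.09,"tz":4.6,"rx":0,"ry":0,"rz":0,"claw":3.2},{"tx":0,"ty":0.09,"tz":4.6,"rx":0,"ry":0,"rz":0,"claw":3.2},{"tx":0,"ty":0.09,"tz":4.6,"rx":0,"ry":0,"rz":0,"claw":3.2}]'
S='from h import *
show2((0,0))'; python3 -c "$S"
python3 -m handwheel '[{"tx":0,"ty":0,"tz":0,"rx":0,"ry":0,"rz":0,"claw":2},{"tx":0,"ty":0,"tz":0,"rx":0,"ry":0,"rz":0,"claw":2},{"tx":0,"ty":0,"tz":0,"rx":0,"ry":0,"rz":0,"claw":2},{"tx":0,"ty":0,"tz":0,"rx":0,"ry":0,"rz":0,"claw":2}]'
python3 -c "$S"
```

```text
t: 11.0
position: [0.6006, -0.0818, 0.1993]
orientation: [0.73, 0.626, 0.114, 0.251]
force: [-0.1, 0.1, 0.1]
grip_width: 0.374
   axis torque 0.009
t 11.0 w_mm 31.8 F_tool [ 0.  -0.  -0.1] M_tool [0.537 0.121 0.009] j [-0.37  0.34  0.42  2.12  0.43  0.22 -0.55]
tool ang cw 0.323 delta to grasp pose [-0.05 -0.02 -0.03] tilt [ 0.  -0.1 -0. ]
t: 11.4
position: [0.6004, -0.0818, 0.1994]
orientation: [0.73, 0.626, 0.114, 0.251]
force: [-3.5, 1.8, 3.8]
grip_width: 0.299
   axis torque 0.049
t 11.4 w_mm 25.4 F_tool [ 0.5 -1.2 -5.3] M_tool [0.872 0.21  0.049] j [-0.37  0.34  0.42  2.12  0.43  0.22 -0.55]
tool ang cw 0.323 delta to grasp pose [-0.05 -0.01 -0.02] tilt [ 0.  -0.1 -0. ]
```

```bash
S='from h import *
show2((0,0))'; 
python3 -m handwheel '[{"tx":0,"ty":0,"tz":0,"rx":0,"ry":0,"rz":8,"claw":2.0},{"tx":0,"ty":0,"tz":0.01,"rx":0,"ry":0,"rz":16,"claw":2.0},{"tx":0,"ty":0,"tz":0.01,"rx":0,"ry":0,"rz":24,"claw":2.0}]' >/dev/null; python3 -c "$S"
python3 -m handwheel '[{"tx":0,"ty":0,"tz":0,"rx":0,"ry":0,"rz":8,"claw":2.0},{"tx":0,"ty":0,"tz":0.01,"rx":0,"ry":0,"rz":16,"claw":2.0},{"tx":0,"ty":0,"tz":0.01,"rx":0,"ry":0,"rz":24,"claw":2.0}]' >/dev/null; python3 -c "$S"
python3 -m handwheel '[{"tx":0,"ty":0,"tz":0,"rx":0,"ry":0,"rz":8,"claw":2.0},{"tx":0,"ty":0,"tz":0.01,"rx":0,"ry":0,"rz":16,"claw":2.0},{"tx":0,"ty":0,"tz":0.01,"rx":0,"ry":0,"rz":24,"claw":2.0}]' >/dev/null; python3 -c "$S"
```

```text
axis torque -0.058
t 11.7 w_mm 25.0 F_tool [-0.6 -0.1 -4.1] M_tool [ 0.634 -0.221 -0.058] j [-0.43  0.35  0.51  2.12  0.26  0.2  -0.82]
tool ang cw 0.748 delta to grasp pose [-0.05 -0.   -0.02] tilt [-0.  -0.1  0. ]
   axis torque -0.112
t 12.0 w_mm 25.3 F_tool [-1.3 -1.1 -3.9] M_tool [ 0.413 -0.495 -0.112] j [-0.49  0.36  0.59  2.12  0.09  0.19 -1.07]
tool ang cw 1.172 delta to grasp pose [-0.05  0.   -0.03] tilt [-0.1 -0.1  0. ]
   axis torque -0.126
t 12.3 w_mm 25.5 F_tool [-1.4  0.  -2.8] M_tool [ 0.007 -0.682 -0.126] j [-0.54  0.38  0.66  2.12 -0.1   0.19 -1.3 ]
tool ang cw 1.596 delta to grasp pose [-0.04  0.01 -0.03] tilt [-0.1 -0.1  0. ]
```

```bash
S='from h import *
show2((0,0))'; 
python3 -m handwheel '[{"tx":0,"ty":0,"tz":0,"rx":0,"ry":0,"rz":8,"claw":2.0},{"tx":0,"ty":0,"tz":0.01,"rx":0,"ry":0,"rz":16,"claw":2.0},{"tx":0,"ty":0,"tz":0.01,"rx":0,"ry":0,"rz":24,"claw":2.0}]' >/dev/null; python3 -c "$S"
python3 -m handwheel '[{"tx":0,"ty":0,"tz":0,"rx":0,"ry":0,"rz":8,"claw":2.0},{"tx":0,"ty":0,"tz":0,"rx":0,"ry":0,"rz":16,"claw":2.0},{"tx":0,"ty":0,"tz":0,"rx":0,"ry":0,"rz":24,"claw":2.0}]' >/dev/null; python3 -c "$S"
python3 -m handwheel '[{"tx":0,"ty":0,"tz":0,"rx":0,"ry":0,"rz":8,"claw":2.0},{"tx":0,"ty":0,"tz":0,"rx":0,"ry":0,"rz":16,"claw":2.0},{"tx":0,"ty":0,"tz":0,"rx":0,"ry":0,"rz":24,"claw":2.0}]' >/dev/null; python3 -c "$S"
```

```text
axis torque -0.215
t 12.6 w_mm 24.9 F_tool [-0.5  1.2 -3.7] M_tool [-0.326 -0.706 -0.215] j [-0.58  0.4   0.73  2.12 -0.29  0.2  -1.54]
tool ang cw 2.02 delta to grasp pose [-0.04  0.01 -0.04] tilt [-0.1 -0.   0. ]
   axis torque -0.279
t 12.9 w_mm 24.9 F_tool [-2.3  1.6 -2.4] M_tool [-0.694 -0.493 -0.279] j [-0.63  0.41  0.81  2.12 -0.48  0.21 -1.77]
tool ang cw 2.444 delta to grasp pose [-0.03  0.   -0.04] tilt [-0.1  0.  -0. ]
   axis torque -0.267
t 13.2 w_mm 25.1 F_tool [-1.3  1.4 -2. ] M_tool [-0.889 -0.178 -0.267] j [-0.68  0.44  0.89  2.13 -0.67  0.24 -2.01]
tool ang cw 2.867 delta to grasp pose [-0.02 -0.   -0.05] tilt [-0.  0. -0.]
```

```bash
S='from h import *
show2((0,0))'; 
python3 -m handwheel '[{"tx":0,"ty":0,"tz":0,"rx":0,"ry":0,"rz":8,"claw":2.0},{"tx":0,"ty":0,"tz":0,"rx":0,"ry":0,"rz":16,"claw":2.0},{"tx":0,"ty":0,"tz":0,"rx":0,"ry":0,"rz":24,"claw":2.0}]' >/dev/null; python3 -c "$S"
python3 -m handwheel '[{"tx":0,"ty":0,"tz":0,"rx":0,"ry":0,"rz":8,"claw":2.0},{"tx":0,"ty":0,"tz":0,"rx":0,"ry":0,"rz":16,"claw":2.0},{"tx":0,"ty":0,"tz":0,"rx":0,"ry":0,"rz":18,"claw":2.0}]' >/dev/null; python3 -c "$S"
python3 -m handwheel '[{"tx":0,"ty":0,"tz":0,"rx":0,"ry":0,"rz":0,"claw":8.5},{"tx":0,"ty":0,"tz":0,"rx":0,"ry":0,"rz":0,"claw":8.5},{"tx":0,"ty":0,"tz":0,"rx":0,"ry":0,"rz":0,"claw":8.5},{"tx":0,"ty":0,"tz":0,"rx":0,"ry":0,"rz":0,"claw":8.5},{"tx":0,"ty":0,"tz":-2,"rx":0,"ry":0,"rz":0,"claw":8.5},{"tx":0,"ty":0,"tz":-4,"rx":0,"ry":0,"rz":0,"claw":8.5},{"tx":0,"ty":0,"tz":-5,"rx":0,"ry":0,"rz":0,"claw":8.5},{"tx":0,"ty":0,"tz":-5,"rx":0,"ry":0,"rz":0,"claw":8.5}]'; python3 -c "$S"
```

```text
axis torque -0.333
t 13.5 w_mm 25.0 F_tool [ 0.2  1.9 -2. ] M_tool [-1.003  0.12  -0.333] j [-0.72  0.47  0.97  2.13 -0.85  0.27 -2.26]
tool ang cw -2.992 delta to grasp pose [-0.02 -0.   -0.05] tilt [-0.  0. -0.]
   axis torque -0.292
t 13.8 w_mm 25.2 F_tool [ 0.   0.5 -4.1] M_tool [-0.908  0.262 -0.292] j [-0.76  0.5   1.05  2.13 -0.97  0.31 -2.46]
tool ang cw -2.676 delta to grasp pose [-0.02 -0.01 -0.06] tilt [ 0. -0. -0.]
t: 14.6
position: [0.5765, -0.071, 0.2422]
orientation: [-0.572, 0.772, -0.243, 0.132]
force: [0.0, 1.0, -0.4]
grip_width: 0.995
   axis torque -0.038
t 14.6 w_mm 84.6 F_tool [-1.   0.4  0.1] M_tool [-0.569 -0.054 -0.038] j [-0.95  0.48  1.28  2.12 -0.83  0.42 -2.59]
tool ang cw -2.677 delta to grasp pose [0.01 0.04 5.01] tilt [-0.1  0.  -0. ]
```

```bash
python3 -m handwheel '[{"tx":0,"ty":0,"tz":0,"rx":0,"ry":0,"rz":-8.5,"claw":8.5},{"tx":0,"ty":0,"tz":0,"rx":0,"ry":0,"rz":-17,"claw":8.5},{"tx":0,"ty":0,"tz":0,"rx":0,"ry":0,"rz":-25.5,"claw":8.5},{"tx":0,"ty":0,"tz":0,"rx":0,"ry":0,"rz":-34,"claw":8.5},{"tx":0,"ty":0,"tz":0,"rx":0,"ry":0,"rz":-42.5,"claw":8.5},{"tx":0,"ty":0,"tz":0,"rx":0,"ry":0,"rz":-51,"claw":8.5},{"tx":0,"ty":0,"tz":0,"rx":0,"ry":0,"rz":-59.5,"claw":8.5},{"tx":0,"ty":0,"tz":0,"rx":0,"ry":0,"rz":-68,"claw":8.5},{"tx":0,"ty":0,"tz":0,"rx":0,"ry":0,"rz":-76.5,"claw":8.5},{"tx":0,"ty":0,"tz":0,"rx":0,"ry":0,"rz":-85,"claw":8.5},{"tx":0,"ty":0,"tz":0,"rx":0,"ry":0,"rz":-93.5,"claw":8.5},{"tx":0,"ty":0,"tz":0,"rx":0,"ry":0,"rz":-102,"claw":8.5}]' >/dev/null
python3 -m handwheel '[{"tx":0,"ty":0,"tz":0,"rx":0,"ry":0,"rz":-8,"claw":8.5},{"tx":0,"ty":0,"tz":0,"rx":0,"ry":0,"rz":-16,"claw":8.5},{"tx":0,"ty":0,"tz":0,"rx":0,"ry":0,"rz":-24,"claw":8.5},{"tx":0,"ty":0,"tz":0,"rx":0,"ry":0,"rz":-32,"claw":8.5},{"tx":0,"ty":0,"tz":0,"rx":0,"ry":0,"rz":-40,"claw":8.5},{"tx":0,"ty":0,"tz":0,"rx":0,"ry":0,"rz":-48,"claw":8.5},{"tx":0,"ty":0,"tz":0,"rx":0,"ry":0,"rz":-56,"claw":8.5},{"tx":0,"ty":0,"tz":0,"rx":0,"ry":0,"rz":-64,"claw":8.5},{"tx":0,"ty":0,"tz":0,"rx":0,"ry":0,"rz":-72,"claw":8.5},{"tx":0,"ty":0,"tz":0,"rx":0,"ry":0,"rz":-78,"claw":8.5},{"tx":0,"ty":0,"tz":0,"rx":0,"ry":0,"rz":-78,"claw":8.5}]'
python3 - <<'E'
from h import *
show2((0,0)); print(delta(*pose(-.001,.465)))
a=read_camera("side");b=read_camera("top")
cv2.imwrite("pics/c5.png",np.hstack([crop(a,300,190,80,100,5),crop(b,325,95,80,100,5)]))
E
```

```text
t: 16.9
position: [0.5766, -0.0709, 0.2417]
orientation: [0.77, 0.576, 0.131, 0.243]
force: [-0.2, 0.4, -0.1]
grip_width: 0.997
   axis torque 0.053
t 16.9 w_mm 84.7 F_tool [ 0.3 -0.3 -0. ] M_tool [0.532 0.061 0.053] j [-0.5   0.25  0.52  2.11  0.36  0.32 -0.62]
tool ang cw 0.457 delta to grasp pose [-0.03 -0.02  4.96] tilt [ 0.  -0.1 -0. ]
(array([-0.03, -0.02,  5.06]), array([ 0. , -0.1,  0.5]))
```

```bash
python3 -m handwheel '[{"tx":0,"ty":0,"tz":2,"rx":0,"ry":0,"rz":0.5,"claw":8.5},{"tx":0,"ty":0,"tz":3.5,"rx":0,"ry":0,"rz":0.5,"claw":8.5},{"tx":0,"ty":0,"tz":4.6,"rx":0,"ry":0,"rz":0.5,"claw":8.5},{"tx":0,"ty":0,"tz":5,"rx":0,"ry":0,"rz":0.5,"claw":8.5},{"tx":0,"ty":0,"tz":5,"rx":0,"ry":0,"rz":0.5,"claw":5},{"tx":0,"ty":0,"tz":5,"rx":0,"ry":0,"rz":0.5,"claw":3.2},{"tx":0,"ty":0,"tz":5,"rx":0,"ry":0,"rz":0.5,"claw":2},{"tx":0,"ty":0,"tz":5,"rx":0,"ry":0,"rz":0.5,"claw":2},{"tx":0,"ty":0,"tz":5,"rx":0,"ry":0,"rz":0.5,"claw":2},{"tx":0,"ty":0,"tz":5,"rx":0,"ry":0,"rz":0.5,"claw":2},{"tx":0,"ty":0,"tz":5,"rx":0,"ry":0,"rz":0.5,"claw":2}]'
S='from h import *
show2((0,0))'; python3 -c "$S"
python3 -m handwheel '[{"tx":0,"ty":0,"tz":0,"rx":0,"ry":0,"rz":8,"claw":2.0},{"tx":0,"ty":0,"tz":0,"rx":0,"ry":0,"rz":16,"claw":2.0},{"tx":0,"ty":0,"tz":0,"rx":0,"ry":0,"rz":24,"claw":2.0}]' >/dev/null; python3 -c "$S"
python3 -m handwheel '[{"tx":0,"ty":0,"tz":0,"rx":0,"ry":0,"rz":8,"claw":2.0},{"tx":0,"ty":0,"tz":0,"rx":0,"ry":0,"rz":16,"claw":2.0},{"tx":0,"ty":0,"tz":0,"rx":0,"ry":0,"rz":24,"claw":2.0},{"tx":0,"ty":0,"tz":0,"rx":0,"ry":0,"rz":32,"claw":2.0},{"tx":0,"ty":0,"tz":0,"rx":0,"ry":0,"rz":40,"claw":2.0}]' >/dev/null; python3 -c "$S"
```

```text
t: 18.1
position: [0.6003, -0.0819, 0.1998]
orientation: [0.774, 0.57, 0.133, 0.242]
force: [-4.9, 2.8, 6.1]
grip_width: 0.296
   axis torque 0.034
t 18.1 w_mm 25.2 F_tool [ 0.7 -1.5 -8.1] M_tool [0.939 0.09  0.034] j [-0.41  0.35  0.48  2.12  0.33  0.21 -0.61]
tool ang cw 0.471 delta to grasp pose [-0.03 -0.02  0.02] tilt [ 0.1 -0.1 -0. ]
   axis torque -0.304
t 18.4 w_mm 24.7 F_tool [-1.7  0.  -0.1] M_tool [ 0.541 -0.284 -0.304] j [-0.47  0.36  0.56  2.12  0.16  0.2  -0.86]
tool ang cw 0.894 delta to grasp pose [-0.03 -0.    0.03] tilt [-0.  -0.1  0. ]
   axis torque -0.371
t 18.9 w_mm 25.1 F_tool [-1.5  0.4  2.9] M_tool [-0.132 -0.549 -0.371] j [-0.55  0.38  0.68  2.13 -0.15  0.19 -1.26]
tool ang cw 1.597 delta to grasp pose [-0.01  0.    0.03] tilt [-0.1 -0.1  0. ]
```

```bash
S='from h import *
show2((0,0))'; 
python3 -m handwheel '[{"tx":0,"ty":0,"tz":0,"rx":0,"ry":0,"rz":8,"claw":2.0},{"tx":0,"ty":0,"tz":0,"rx":0,"ry":0,"rz":16,"claw":2.0},{"tx":0,"ty":0,"tz":0,"rx":0,"ry":0,"rz":24,"claw":2.0},{"tx":0,"ty":0,"tz":0,"rx":0,"ry":0,"rz":32,"claw":2.0},{"tx":0,"ty":0,"tz":0,"rx":0,"ry":0,"rz":40,"claw":2.0}]' >/dev/null; python3 -c "$S"
python3 -m handwheel '[{"tx":0,"ty":0,"tz":0,"rx":0,"ry":0,"rz":8,"claw":2.0},{"tx":0,"ty":0,"tz":0,"rx":0,"ry":0,"rz":16,"claw":2.0},{"tx":0,"ty":0,"tz":0,"rx":0,"ry":0,"rz":24,"claw":2.0},{"tx":0,"ty":0,"tz":0,"rx":0,"ry":0,"rz":32,"claw":2.0},{"tx":0,"ty":0,"tz":0,"rx":0,"ry":0,"rz":40,"claw":2.0}]' >/dev/null; python3 -c "$S"
python3 -m handwheel '[{"tx":0,"ty":0,"tz":0,"rx":0,"ry":0,"rz":8,"claw":2.0},{"tx":0,"ty":0,"tz":0,"rx":0,"ry":0,"rz":16,"claw":2.0},{"tx":0,"ty":0,"tz":0,"rx":0,"ry":0,"rz":22,"claw":2.0},{"tx":0,"ty":0,"tz":0,"rx":0,"ry":0,"rz":22,"claw":2.0}]' >/dev/null; python3 -c "$S
a=read_camera('side');b=read_camera('top')
cv2.imwrite('pics/c6.png',np.hstack([crop(a,310,205,66,75,6),crop(b,345,135,66,75,6)]))"
```

```text
axis torque -0.335
t 19.4 w_mm 25.1 F_tool [0.5 0.3 4.5] M_tool [-0.57  -0.381 -0.335] j [-0.63  0.41  0.8   2.13 -0.46  0.21 -1.65]
tool ang cw 2.3 delta to grasp pose [-0.   -0.    0.02] tilt [-0.1 -0.   0. ]
   axis torque -0.307
t 19.9 w_mm 24.8 F_tool [0.6 1.2 4. ] M_tool [-0.88  -0.028 -0.307] j [-0.7   0.45  0.94  2.13 -0.77  0.25 -2.05]
tool ang cw 3.003 delta to grasp pose [ 0.01 -0.01  0.01] tilt [-0.1  0.  -0. ]
   axis torque 0.044
t 20.3 w_mm 24.9 F_tool [0.4 0.3 2.5] M_tool [-0.689  0.214  0.044] j [-0.75  0.49  1.02  2.13 -0.92  0.3  -2.28]
tool ang cw -2.896 delta to grasp pose [ 0.01 -0.03  0.  ] tilt [-0.  0. -0.]
```

View pics/c6.png

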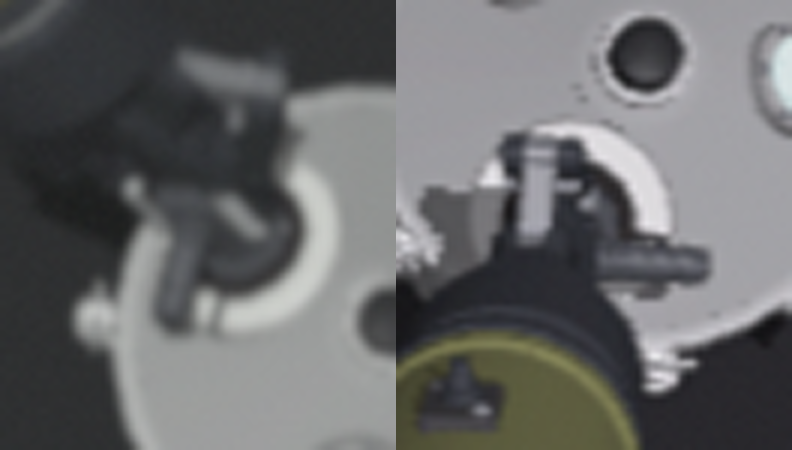

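Tip at side px (339.7,259.2) and top px (397.3,179.2), about 0.1–0.2 rad short. I turn 7° more, release, and retreat for a clear view.

```bash
S='from h import *
show2((0,0))'; 
python3 -m handwheel '[{"tx":0,"ty":0,"tz":0,"rx":0,"ry":0,"rz":4,"claw":2.0}]' >/dev/null; python3 -c "$S"
python3 -m handwheel '[{"tx":0,"ty":0,"tz":0,"rx":0,"ry":0,"rz":3.5,"claw":2.0}]' >/dev/null; python3 -c "$S"
python3 -m handwheel '[{"tx":0,"ty":0,"tz":0,"rx":0,"ry":0,"rz":0,"claw":8.5},{"tx":0,"ty":0,"tz":0,"rx":0,"ry":0,"rz":0,"claw":8.5},{"tx":0,"ty":0,"tz":0,"rx":0,"ry":0,"rz":0,"claw":8.5},{"tx":0,"ty":0,"tz":0,"rx":0,"ry":0,"rz":0,"claw":8.5},{"tx":0,"ty":0,"tz":-3,"rx":0,"ry":0,"rz":0,"claw":8.5},{"tx":0,"ty":0,"tz":-6,"rx":0,"ry":0,"rz":0,"claw":8.5},{"tx":0,"ty":0,"tz":-10,"rx":0,"ry":0,"rz":0,"claw":8.5},{"tx":0,"ty":0,"tz":-14,"rx":0,"ry":0,"rz":0,"claw":8.5},{"tx":0,"ty":0,"tz":-14,"rx":0,"ry":0,"rz":0,"claw":8.5}]'; python3 -c "$S
import numpy as np
a=np.mean([read_camera('side') for _ in range(4)],0).astype(np.uint8);b=np.mean([read_camera('top') for _ in range(4)],0).astype(np.uint8)
cv2.imwrite('pics/s7.png',a);cv2.imwrite('pics/t7.png',b)
cv2.imwrite('pics/c7.png',np.hstack([crop(a,322,218,50,58,8),crop(b,355,142,50,58,8)]))"
```

```text
axis torque -0.333
t 20.5 w_mm 24.8 F_tool [-0.1  0.1  3.7] M_tool [-0.648  0.304 -0.333] j [-0.75  0.49  1.03  2.13 -0.95  0.3  -2.32]
tool ang cw -2.833 delta to grasp pose [ 0.01 -0.02  0.01] tilt [-0.1  0.  -0. ]
   axis torque -0.286
t 20.6 w_mm 24.8 F_tool [ 0.  -0.1  3.8] M_tool [-0.674  0.39  -0.286] j [-0.76  0.5   1.05  2.13 -0.97  0.31 -2.36]
tool ang cw -2.773 delta to grasp pose [ 0.01 -0.02  0.01] tilt [-0.   0.1 -0. ]
t: 21.5
position: [0.5557, -0.0639, 0.2986]
orientation: [-0.619, 0.737, -0.242, 0.126]
force: [-0.5, 0.1, 0.4]
grip_width: 0.997
   axis torque 0.045
t 21.5 w_mm 84.7 F_tool [ 0.   0.3 -0.6] M_tool [-0.552 -0.176  0.045] j [-1.11  0.32  1.35  2.06 -0.38  0.49 -2.88]
tool ang cw -2.792 delta to grasp pose [-0.25  1.07 10.96] tilt [0.1 1.4 0. ]
```

View pics/c7.png

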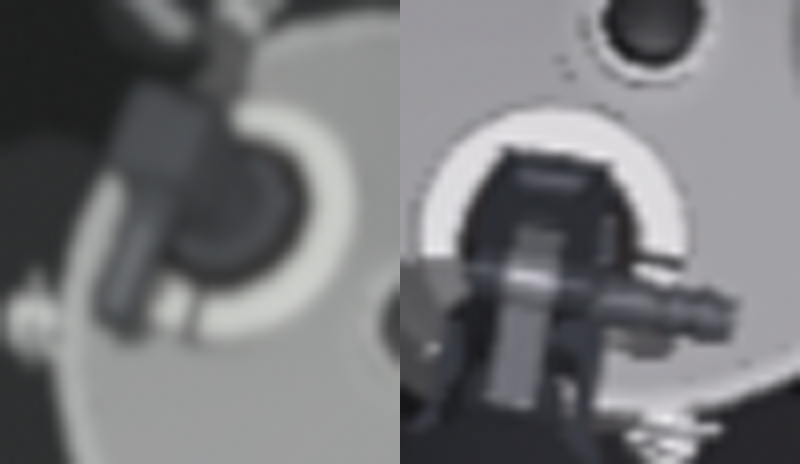

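```bash
python3 - <<'E'
import cv2,numpy as np
np.set_printoptions(linewidth=200)
t=cv2.imread("pics/t7.png",0);s=cv2.imread("pics/s7.png",0);s0=cv2.imread("pics/side0.png",0);t0=cv2.imread("pics/top0.png",0)
print("top cols 380-399 rows 170-188");print(t[170:189,380:400])
print("side rows 240-262 cols 330-352");print(s[240:263,330:353])
print("side0 line rows 252-263 cols 340-353");print(s0[252:264,340:354])
print("top0 line rows 170-178 cols 382-394");print(t0[170:179,382:395])
E
```

```text
top cols 380-399 rows 170-188
[[ 67  69  47  48 100 176 218 219 218 216 191 155 160 162 161 162 161 161 161 162]
 [ 67  66  45  48  98 175 219 220 218 217 192 155 161 162 161 162 161 162 162 162]
 [ 71  68  45  49  98 173 217 219 220 219 192 155 161 162 161 161 161 162 162 162]
 [ 68  67  47  46  69 115 158 177 193 212 186 150 160 162 162 162 162 162 162 161]
 [ 79  68  47  45  61  78  83  86  88 105 132 157 162 162 162 162 162 162 162 162]
 [ 57  50  45  60 139 187 168 153 118  98 126 161 163 162 162 161 161 162 162 162]
 [ 58  63  59  58 108 161 188 211 207 185 166 165 163 162 163 162 162 162 161 161]
 [ 69  76  74  71  78  91 111 151 162 137 148 160 151 145 159 163 163 162 162 161]
 [ 81  92  89  89  92  89  81  84  86  84  90  98  93  91 117 146 160 161 162 162]
 [101 113 116 118 119 115 101  83  80  93  84  75  73  78  81  98 119 139 161 162]
 [ 83  86  89  93  99 103 102  95 101 112 104  99 103 102  88  84 101 138 160 162]
 [ 68  69  71  74  76  80  83  81  85  95  97  94 100 107 102 101 122 150 162 162]
 [ 61  68  64  63  65  67  64  62  70  74  68  66  80  87  89  91 113 147 
[... 3302 characters left out ...]
 154 151 145 138 136 141 147 151 152 152 151 152]
 [155 154 155 154 153 150 148 149 150 151 151 151 152 153]
 [155 155 156 156 155 155 155 153 154 153 154 154 155 155]]
top0 line rows 170-178 cols 382-394
[[ 45  50 104 179 218 218 218 217 191 155 161 162 163]
 [ 46  49  96 173 219 219 219 217 193 155 161 162 161]
 [ 46  48  95 171 217 221 221 219 193 155 161 162 162]
 [ 45  46  68 115 159 194 215 213 186 150 160 162 162]
 [ 46  43  59  77  82  94 100 106 132 157 163 162 162]
 [ 44  60 141 190 169 150 117  97 126 160 163 163 162]
 [ 43  77 161 217 216 213 206 188 165 164 162 162 162]
 [ 56 122 192 220 220 220 215 192 165 162 162 162 162]
 [ 99 172 215 219 218 218 205 176 163 163 162 162 162]]
```

```bash
python3 - <<'E'
from h import *
P,z,dl,do=port(); f2=np.load("fit2.npz")
def sl(n,A,B):
    a,b=proj(n,[A,B]); d=b-a; return d[1]/d[0] if n=="top" else d[0]/d[1]
for nm,(P,z,dl) in dict(f1=(P,z,dl),f2=(f2["P"],f2["z"],f2["dl"])).items():
  for a in(-.1,0,.1):
    x=Ro.from_rotvec(-a*z).apply(dl)
    print(nm,a,[(n,"line",sl(n,P+.02*x,P+.033*x).round(3),"tail",sl(n,P+.041*z+.02*x,P+.041*z+.05*x).round(3),"linepx",proj(n,P+x*.033).round(1)[0],"tip",proj(n,P+.041*z+.052*x).round(1)[0]) for n in("side","top")])
E
```

```text
f1 -0.1 [('side', 'line', np.float64(-0.262), 'tail', np.float64(-0.275), 'linepx', array([346.6, 258. ]), 'tip', array([336.5, 258.3])), ('top', 'line', np.float64(0.073), 'tail', np.float64(0.075), 'linepx', array([387.9, 172.7]), 'tip', array([396. , 179.6]))]
f1 0 [('side', 'line', np.float64(-0.363), 'tail', np.float64(-0.375), 'linepx', array([345.3, 257.8]), 'tip', array([334.4, 258. ])), ('top', 'line', np.float64(0.169), 'tail', np.float64(0.171), 'linepx', array([387.7, 174.2]), 'tip', array([395.7, 181.9]))]
f1 0.1 [('side', 'line', np.float64(-0.467), 'tail', np.float64(-0.479), 'linepx', array([344. , 257.5]), 'tip', array([332.4, 257.5])), ('top', 'line', np.float64(0.268), 'tail', np.float64(0.27), 'linepx', array([387.4, 175.6]), 'tip', array([395.1, 184.3]))]
f2 -0.1 [('side', 'line', np.float64(-0.255), 'tail', np.float64(-0.267), 'linepx', array([346.4, 259.7]), 'tip', array([336.3, 260. ])), ('top', 'line', np.float64(0.066), 'tail', np.float64(0.068), 'linepx', array([389.7, 172.6]), 'tip', array([398. , 179.4]))]
f2 0 [('side', 'line', np.float64(-0.355), 'tail', np.float64(-0.367), 'linepx', array([345.1, 259.5]), 'tip', array([334.2, 259.8])), ('top', 'line', np.float64(0.162), 'tail', np.float64(0.164), 'linepx', array([389.5, 174. ]), 'tip', array([397.7, 181.8]))]
f2 0.1 [('side', 'line', np.float64(-0.458), 'tail', np.float64(-0.47), 'linepx', array([343.8, 259.2]), 'tip', array([332.1, 259.2])), ('top', 'line', np.float64(0.261), 'tail', np.float64(0.262), 'linepx', array([389.2, 175.5]), 'tip', array([397.1, 184.1]))]
```

```bash
cat > fit3.py <<'E'
from h import *
from scipy.optimize import least_squares
from scipy.ndimage import map_coordinates
def edges(f,c,lo):
    g=cv2.imread(f,0).astype(float); out=[]
    for t in np.radians(np.arange(0,360,6)):
        r=np.arange(11,21,.1); v=map_coordinates(g,[c[1]+r*np.sin(t),c[0]+r*np.cos(t)],order=1)
        k=np.where((v[:-1]>=lo)&(v[1:]<lo))[0]
        if len(k)==1 and v[:k[0]+1].max()>200 and 140<v[min(k[0]+15,98)]<180: out.append([c[0]+r[k[0]]*np.cos(t),c[1]+r[k[0]]*np.sin(t)])
    return np.array(out)
E_={"side":edges("pics/side0.png",(351.6,245.2),180),"top":edges("pics/top0.png",(374.4,172),190)}
print({k:len(v) for k,v in E_.items()})
tips=[(0,(343,215.5),(348,182.5)),(1.625,(365.7,233.2),(368,154.3)),(3.465,(337.6,258.8),(396.4,181.2)),(3.387,(339.5,258.8),(397,179.4)),(3.50,(337.25,258.6),(396.3,181.6))]
c,s=np.cos(np.radians(32)),np.sin(np.radians(32))
def parts(q):
    px,py,yaw,al,be=q[:5]; W=Ro.from_euler("z",yaw); z=W.apply([-s,0,c]);u=W.apply([-c,0,-s]);v=np.cross(z,u)
    return np.array([px,py,.181]),z,lambda a:np.cos(a)*u+np.sin(a)*v
def res(q,full=False):
    P,z,d=parts(q); R={}
    b={"side":q[5:7],"top":q[7:9]}
    for n in b:
        ring=np.array([P+.033*d(a) for a in np.linspace(0,2*np.pi,181)]); pr=proj(n,ring)+b[n]; 
        cc=pr.mean(0); e=E_[n]; ang=lambda x:np.arctan2(*(x-cc).T[::-1])
        o=np.argsort(ang(pr)); rr=np.interp(ang(e),ang(pr)[o],np.linalg.norm(pr-cc,axis=1)[o],period=2*np.pi)
        R[n+"ring"]=(np.linalg.norm(e-cc,axis=1)-rr)*.5
    lp={"side":[((346,256)),((345.3,259.2))],"top":[(386,173.96),(389,174.66)]}
    for n in b:
        a,e=proj(n,[P+.018*d(q[3]),P+.033*d(q[3])])+b[n]; w=(e-a)/np.linalg.norm(e-a); nn=np.array([-w[1],w[0]])
        R[n+"line"]=np.array([(np.array(p)-a)@nn for p in lp[n]])*3
    for t,ps,pt in tips:
        X=P+(.042-.002*min(t,4)/6.28)*z+.052*d(q[4]-t); R["tip%.2f"%t]=np.r_[proj("side",X)[0]+b["side"]-ps,proj("top",X)[0]+b["top"]-pt]
    # tail slopes now
    a,e=proj("side",[P+.041*z+.02*d(q[4]-3.5),P+.041*z+.05*d(q[4]-3.5)]);R["ss"]=np.array([((e-a)[0]/(e-a)[1]+.32)/.04])
    a,e=proj("top",[P+.041*z+.02*d(q[4]-3.5),P+.041*z+.05*d(q[4]-3.5)]);R["st"]=np.array([((e-a)[1]/(e-a)[0]-.18)/.04])
    R["pot"]=np.r_[(P[:2]+.06*np.array([np.cos(q[2]),np.sin(q[2])])-[.6643,-.1158])/.003]; R["b"]=q[5:9]*.7
    return R if full else np.concatenate(list(R.values()))
o=least_squares(res,[.611,-.091,-.435,1.82,-.97,0,0,0,0],loss="soft_l1"); q=o.x
J=np.linalg.inv(o.jac.T@o.jac)
print(np.round(q,4),"to line",(q[4]-q[3])%(2*np.pi),"sd",np.sqrt(J[3,3]+J[4,4]-2*J[3,4]))
for k,v in res(q,True).items(): print(k,np.round(v,2).tolist() if len(v)<7 else (np.abs(v).mean().round(2)))
E
python3 fit3.py
```

```text
{'side': 25, 'top': 41}
[ 0.612  -0.0896 -0.456   1.7634 -0.9267  1.0079 -0.1299  0.3704  0.0219] to line 3.593097641802112 sd 0.030199760658151244
sidering 0.24
topring 0.42
sideline [1.82, -0.15]
topline [-0.25, -0.33]
tip0.00 [0.75, 0.62, -0.3, -0.64]
tip1.62 [0.93, -0.41, -0.47, -1.28]
tip3.46 [-0.71, 0.06, 0.83, -1.12]
tip3.39 [-0.92, 0.21, 0.39, -1.19]
tip3.50 [-1.1, 0.14, 0.81, -0.68]
ss [-0.97]
st [-0.67]
pot [0.54, -0.07]
b [0.71, -0.09, 0.26, 0.02]
```

Mean estimate is that the outlet is about 0.05–0.09 rad short of the line (top view: tail slope ~10°, line ~14°). I go back to the same grasp and add about 4°.

```bash
python3 - <<'E'
from h import *
show2((0,0)); print(delta(*pose(.05,3.505)),delta(*pose(0,3.505)))
E
```

```text
axis torque 0.006
t 21.9 w_mm 84.6 F_tool [-0.4  1.   1.4] M_tool [-0.541 -0.119  0.006] j [-1.11  0.32  1.35  2.07 -0.39  0.48 -2.89]
tool ang cw -2.78 delta to grasp pose [-0.29  0.79 10.74] tilt [0.3 1.1 0. ]
(array([-0.39,  0.82,  5.74]), array([0.3, 1.1, 0.1])) (array([-0.29,  0.79, 10.74]), array([0.3, 1.1, 0.1]))
```

```bash
python3 -m handwheel '[{"tx":-0.2,"ty":0.4,"tz":2,"rx":0.1,"ry":0.4,"rz":0.1,"claw":8.5},{"tx":-0.4,"ty":0.8,"tz":4,"rx":0.3,"ry":1.1,"rz":0.1,"claw":8.5},{"tx":-0.4,"ty":0.8,"tz":5.7,"rx":0.3,"ry":1.1,"rz":0.1,"claw":8.5},{"tx":-0.4,"ty":0.8,"tz":5.7,"rx":0.3,"ry":1.1,"rz":0.1,"claw":8.5},{"tx":-0.4,"ty":0.8,"tz":5.7,"rx":0.3,"ry":1.1,"rz":0.1,"claw":8.5}]'
python3 - <<'E'
from h import *
show2((0,0)); print(delta(*pose(0,3.505)))
E
```

```text
t: 22.4
position: [0.5759, -0.0718, 0.2423]
orientation: [-0.61, 0.743, -0.248, 0.118]
force: [0.7, -0.3, 0.3]
grip_width: 0.993
   axis torque -0.045
t 22.4 w_mm 84.4 F_tool [ 0.2 -0.8  0.1] M_tool [-0.565 -0.162 -0.045] j [-0.88  0.38  1.1   2.11 -0.5   0.34 -2.81]
tool ang cw -2.776 delta to grasp pose [-0.09 -0.    5.02] tilt [ 0.1 -0.1 -0. ]
(array([-0.09, -0.  ,  5.02]), array([ 0.1, -0.1, -0.1]))
```

```bash
python3 -m handwheel '[{"tx":0,"ty":0,"tz":0,"rx":0,"ry":0,"rz":-8.5,"claw":8.5},{"tx":0,"ty":0,"tz":0,"rx":0,"ry":0,"rz":-17,"claw":8.5},{"tx":0,"ty":0,"tz":0,"rx":0,"ry":0,"rz":-25.5,"claw":8.5},{"tx":0,"ty":0,"tz":0,"rx":0,"ry":0,"rz":-34,"claw":8.5},{"tx":0,"ty":0,"tz":0,"rx":0,"ry":0,"rz":-42.5,"claw":8.5},{"tx":0,"ty":0,"tz":0,"rx":0,"ry":0,"rz":-51,"claw":8.5},{"tx":0,"ty":0,"tz":0,"rx":0,"ry":0,"rz":-59.5,"claw":8.5},{"tx":0,"ty":0,"tz":0,"rx":0,"ry":0,"rz":-68,"claw":8.5},{"tx":0,"ty":0,"tz":0,"rx":0,"ry":0,"rz":-76.5,"claw":8.5},{"tx":0,"ty":0,"tz":0,"rx":0,"ry":0,"rz":-85,"claw":8.5},{"tx":0,"ty":0,"tz":0,"rx":0,"ry":0,"rz":-93.5,"claw":8.5},{"tx":0,"ty":0,"tz":0,"rx":0,"ry":0,"rz":-102,"claw":8.5}]' >/dev/null
python3 -m handwheel '[{"tx":0,"ty":0,"tz":0,"rx":0,"ry":0,"rz":-8,"claw":8.5},{"tx":0,"ty":0,"tz":0,"rx":0,"ry":0,"rz":-16,"claw":8.5},{"tx":0,"ty":0,"tz":0,"rx":0,"ry":0,"rz":-24,"claw":8.5},{"tx":0,"ty":0,"tz":0,"rx":0,"ry":0,"rz":-32,"claw":8.5},{"tx":0,"ty":0,"tz":0,"rx":0,"ry":0,"rz":-40,"claw":8.5},{"tx":0,"ty":0,"tz":0,"rx":0,"ry":0,"rz":-48,"claw":8.5},{"tx":0,"ty":0,"tz":0,"rx":0,"ry":0,"rz":-56,"claw":8.5},{"tx":0,"ty":0,"tz":0,"rx":0,"ry":0,"rz":-64,"claw":8.5},{"tx":0,"ty":0,"tz":0,"rx":0,"ry":0,"rz":-72,"claw":8.5},{"tx":0,"ty":0,"tz":0,"rx":0,"ry":0,"rz":-78,"claw":8.5},{"tx":0,"ty":0,"tz":0,"rx":0,"ry":0,"rz":-78,"claw":8.5}]'
python3 - <<'E'
from h import *
show2((0,0)); print(delta(*pose(0,3.505-np.pi)))
E
```

```text
t: 24.7
position: [0.576, -0.0727, 0.244]
orientation: [0.741, 0.612, 0.118, 0.25]
force: [-0.2, 0.6, 0.4]
grip_width: 0.996
   axis torque 0.026
t 24.7 w_mm 84.7 F_tool [ 0.4 -0.1 -0.6] M_tool [0.532 0.162 0.026] j [-0.33  0.22  0.3   2.11  0.54  0.37 -0.71]
tool ang cw 0.359 delta to grasp pose [ 0.21 -0.12  5.14] tilt [0.1 0.1 0. ]
(array([ 0.21, -0.12,  5.14]), array([0.1, 0.1, 0.2]))
```

Now descend, grip, turn about 4°, release, and retreat about 6 cm.

```bash
S='from h import *
show2((0,0))'; python3 -m handwheel '[{"tx":0.2,"ty":-0.1,"tz":2,"rx":0.1,"ry":0.1,"rz":0.2,"claw":8.5},{"tx":0.2,"ty":-0.1,"tz":3.5,"rx":0.1,"ry":0.1,"rz":0.2,"claw":8.5},{"tx":0.2,"ty":-0.1,"tz":4.7,"rx":0.1,"ry":0.1,"rz":0.2,"claw":8.5},{"tx":0.2,"ty":-0.1,"tz":5.1,"rx":0.1,"ry":0.1,"rz":0.2,"claw":8.5},{"tx":0.2,"ty":-0.1,"tz":5.1,"rx":0.1,"ry":0.1,"rz":0.2,"claw":5},{"tx":0.2,"ty":-0.1,"tz":5.1,"rx":0.1,"ry":0.1,"rz":0.2,"claw":3.2},{"tx":0.2,"ty":-0.1,"tz":5.1,"rx":0.1,"ry":0.1,"rz":0.2,"claw":2},{"tx":0.2,"ty":-0.1,"tz":5.1,"rx":0.1,"ry":0.1,"rz":0.2,"claw":2},{"tx":0.2,"ty":-0.1,"tz":5.1,"rx":0.1,"ry":0.1,"rz":0.2,"claw":2},{"tx":0.2,"ty":-0.1,"tz":5.1,"rx":0.1,"ry":0.1,"rz":0.2,"claw":2},{"tx":0.2,"ty":-0.1,"tz":5.1,"rx":0.1,"ry":0.1,"rz":0.2,"claw":2}]' >/dev/null; python3 -c "$S"
python3 -m handwheel '[{"tx":0,"ty":0,"tz":0,"rx":0,"ry":0,"rz":2,"claw":2},{"tx":0,"ty":0,"tz":0,"rx":0,"ry":0,"rz":4,"claw":2},{"tx":0,"ty":0,"tz":0,"rx":0,"ry":0,"rz":4,"claw":2}]' >/dev/null; python3 -c "$S"
```

```text
axis torque -0.083
t 25.8 w_mm 24.9 F_tool [-0.7 -1.6 -7.9] M_tool [ 0.997  0.128 -0.083] j [-0.31  0.33  0.33  2.12  0.57  0.24 -0.74]
tool ang cw 0.363 delta to grasp pose [ 0.01 -0.01  0.1 ] tilt [-0.  0. -0.]
   axis torque -0.129
t 26.1 w_mm 24.9 F_tool [ 0.2 -1.7 -3.9] M_tool [ 0.817  0.012 -0.129] j [-0.32  0.33  0.35  2.12  0.55  0.24 -0.79]
tool ang cw 0.435 delta to grasp pose [ 0.   -0.01  0.11] tilt [-0.  0. -0.]
```

```bash
python3 -m handwheel '[{"tx":0,"ty":0,"tz":0,"rx":0,"ry":0,"rz":0,"claw":8.5},{"tx":0,"ty":0,"tz":0,"rx":0,"ry":0,"rz":0,"claw":8.5},{"tx":0,"ty":0,"tz":0,"rx":0,"ry":0,"rz":0,"claw":8.5},{"tx":0,"ty":0,"tz":0,"rx":0,"ry":0,"rz":0,"claw":8.5},{"tx":0,"ty":0,"tz":-3,"rx":0,"ry":0,"rz":0,"claw":8.5},{"tx":0,"ty":0,"tz":-6,"rx":0,"ry":0,"rz":0,"claw":8.5},{"tx":0,"ty":0,"tz":-10,"rx":0,"ry":0,"rz":0,"claw":8.5},{"tx":0,"ty":0,"tz":-14,"rx":0,"ry":0,"rz":0,"claw":8.5},{"tx":0,"ty":0,"tz":-18,"rx":0,"ry":0,"rz":0,"claw":8.5},{"tx":0,"ty":0,"tz":-18,"rx":0,"ry":0,"rz":0,"claw":8.5}]'; python3 -c "
from h import *
show()
a=np.mean([read_camera('side') for _ in range(4)],0).astype(np.uint8);b=np.mean([read_camera('top') for _ in range(4)],0).astype(np.uint8)
cv2.imwrite('pics/s8.png',a);cv2.imwrite('pics/t8.png',b)
cv2.imwrite('pics/c8.png',np.hstack([crop(a,322,218,50,58,8),crop(b,355,142,50,58,8)]))"
```

```text
t: 27.1
position: [0.5136, -0.0404, 0.3581]
orientation: [0.763, 0.583, 0.131, 0.245]
force: [0.6, 0.6, 0.2]
grip_width: 0.993
t 27.1 w_mm 84.4 F_tool [ 0.7  0.5 -0. ] M_tool [ 0.546  0.17  -0.027] j [-0.44 -0.01  0.25  2.02  0.49  0.72 -0.76]
tool ang cw 0.436 delta to grasp pose [-0.16 -0.39 18.53] tilt [ 0.4 -0.2 -0. ]
```

View pics/c8.png

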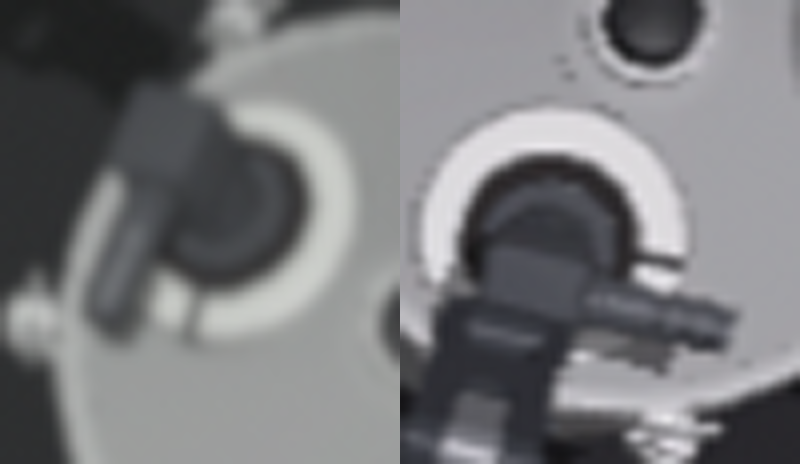

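The top crop shows the tail running from (590,303) to (730,330) and the line from (635,255) to (683,266). The side crop shows the tail and line with nearly equal slopes, so the outlet is parallel to the line within a few degrees. The gripper is clear, so I'm handing in.

```bash
python3 -c "
from rig import *
print(hand_in())"
```

```text
the job is handed in; nothing more can be done
None
```

I screwed the elbow down clockwise about 9.86 rad in all, regrasping it along the way. Then I let go with the hose outlet along the scribed line, and handed the job in at about 27.5 s of the 72 s allowed.

- **Seal:** The thread ran free (about 0.05–0.1 N m) past the first crossing of the line at about 3.5 rad. The torque began to climb at roughly 3.9 rad, so I carried on to the second crossing.
- **Alignment:** The last pictures show the outlet and the line parallel to within a few degrees. My estimates of where the line lay ranged from 3.49 to 3.59 rad, counted from the start to the first crossing. I stopped at the equivalent of 3.58, so a few degrees of error are possible.
- **Unresolved reading:** The torque levelled off at about 0.3–0.37 N m in the last turn, where the data given suggest about 0.6. I found no cause. The outlet followed the gripper in each picture I checked, so I saw no slip.
- **Surroundings:** The arm was clear of everything at the end, and its moves stayed above the pot. I took no separate picture of the bottle, tub and vial afterwards. The last retreats brought joints 3 and 7 right up to the ends of their ranges, without showing as past them.

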